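Clamp a shovel handle in the bench clamp: touch plus a quarter turn

TASK

Lay the shovel handle in the bench clamp so that its bare tube rests fully home in both the clamp's jaw and the end rest, with the T-grip out past the end rest. Then turn the clamp knob clockwise until its pad just touches the tube and give it one further quarter turn, no more, because the thin tube dents. Let go and leave the other gear on the bench where it is.

Things in the scene. Friction and masses are not known exactly. Their poses are not given: they have to be found in the camera images.
- shaft_mid (a point): Shovel handle lying loose: bare aluminium tube, diameter 30 mm, orange T-grip (bar 125 mm wide, 37 mm thick) at one end, black collar (37 mm) at the other; 387 mm long, 0.2 kg. Point: on the tube's axis, 18.5 mm above the bench, the place to grip it. y axis: along the tube to the T-grip; z up. Bare tube: from 142 mm on the collar side to 125 mm on the T-grip side of this point.
- clamp: Grey bench clamp, bolted down. Origin: underside of its base bar (270 x 74 x 16 mm), at the middle; x away from the robot, y along the bar, z up. At y = -100 mm a C-shaped head with the screw, at +90 mm the end rest. Each has an L-shaped seat: a bed (normal leaning 35 deg from vertical to -x) and, at the bed's low end on the robot side, a lip. The tube lies along y against both.
- jaw_seat (a point): Where the tube's axis must lie in the clamp head: 88 mm above the bench, 15 mm from bed and lip; head 44 mm wide along the tube. The seat is open only on its far, upper side: the tube goes in under the pad, sliding down the bed towards the robot (direction -0.82 in the clamp's x, -0.57 in z), the last 40 mm or so.
- rest_seat (a point): Where the tube's axis must lie in the end rest: 88 mm above the bench, 190 mm from jaw_seat along the clamp's y; the rest is 26 mm wide, same seat, nothing above it. Well placed, shaft_mid lies between the two, 100 mm from jaw_seat (within 15 mm along the tube), and the T-grip is beyond the end rest.
- knob_grip (a point): Black star knob, six lobes, 42 mm across, 26 mm high, on the screw's upper end. Point: on its axis at mid height. z axis: the screw's axis, outwards (up and towards the robot, 35 deg from vertical); x turns with the knob. It can be gripped at any angle about the axis. Below its underside at least 10 mm are free, down to the clamp's body.
- knob (a joint): Knob angle in rad: 0 fully backed off, grows clockwise (seen from outside, onto the knob) to tighten. Knob, screw and pad together advance 12 mm per turn along the screw axis towards the jaw. Friction 0.10 N m; it stays where it is left. A quarter turn past touching adds about 0.05 N m.
- pad_face (a point): Centre of the round rubber face (22 mm across) of the pad at the screw's lower end, on the screw's axis, facing the bed. It touches the seated tube when 15 mm from jaw_seat. At the start it is 5 to 10 mm short of that. (At touching, knob_grip is 97 mm from jaw_seat.)
- pad (a joint): How far the pad's rubber cushion is squeezed, in m: 0 until the pad touches; then it grows by somewhat less than 12 mm per further turn (stiffness 10 N/mm; about 2.5 mm after a quarter turn).
- jar_center (a point): Frosted plastic twist-lid jar, 90 mm across, 104 mm high; its centre. Leave alone.
- crampon_center (a point): Grey steel crampon standing on its points, about 300 x 100 mm, 80 mm high; its middle, 17 mm above the bench, x along its length. Leave alone.
- multitool_center (a point): Folded steel multi-tool, 100 x 26 x 17 mm; its centre, x along its length. Leave alone.

How it is judged:
On the way, in this order (a step that is already met when the one before it is completed fails the run):
1. the handle lies fully home in the jaw and the end rest, let go, before it is clamped (x of shaft_mid in the frame of clamp between -0.004 and 0.004 m and z of shaft_mid in the frame of clamp between 0.084 and 0.092 m and angle between the y axis of shaft_mid and the y axis of clamp, either way round below 0.04 rad and contact force between the fingers and shaft below 0.2 N and value of joint knob below 6 rad), for 0.2 s.
2. the pad has been screwed down until it touches the tube (contact force between pad and shaft above 1 N and value of joint knob above 6 rad), for 0.05 s.
At the end, for the whole second after the job is handed in: The handle lies in jaw and end rest: shaft_mid within 4 mm of the seat line across and in height, 16 mm along it, tube within 0.04 rad of the clamp's y. The knob stands 0.12 to 0.39 turn past touching (joint 7.04 to 8.73 rad) and the pad presses the tube with over 5 N. All at rest (value of joint knob between 7.04 and 8.73 rad and contact force between pad and shaft above 5 N and x of shaft_mid in the frame of clamp between -0.004 and 0.004 m and y of jaw_seat in the frame of shaft_mid between -0.116 and -0.084 m and z of shaft_mid in the frame of clamp between 0.084 and 0.092 m and angle between the y axis of shaft_mid and the y axis of clamp, either way round below 0.04 rad and linear speed of shaft below 0.01 m/s and velocity of joint knob below 0.05 rad/s).
It fails at once if the knob is turned more than 0.43 turn past touching (the tube would be dented) (value of joint knob above 8.98 rad).
It fails at once if the jar is moved more than 15 mm (distance of jar_center from where it was at the start of the episode above 0.015 m).
It fails at once if the crampon is moved more than 15 mm (distance of crampon_center from where it was at the start of the episode above 0.015 m).
It fails at once if the multi-tool is moved more than 15 mm (distance of multitool_center from where it was at the start of the episode above 0.015 m).
It also fails if it takes over 72 s, if anything falls off the work surface, if the arm or the gripper's body presses on something with over 40 N, if the wrist force passes 120 N, or if a joint passes its speed limit or range.

ROBOT

A 6-joint arm with a two-finger parallel gripper is mounted at the origin on the work surface. World frame = base frame: x ahead of the robot, y to its left, z up, the work surface at z = 0. Lengths are in m, angles in rad, forces in N, time in s.
With the tool pointing down it reaches from about 0.35 to 0.775 m from the base axis. Payload 5.5 kg.
Tool frame: the origin (TCP) lies midway between the tips of the shut fingers; the grasp point (between the pads) lies 19 mm behind it; z points along the fingers, y is the line along which they close (so a half turn about z gives the same grasp; the last joint's range is limited). The gripper opens to 85 mm and grips with 20 to 120 N. Pads are 22 mm wide; open, the fingers measure 114 mm over their backs; the gripper's body (76 mm by 85 mm) begins 54 mm behind the grasp point. The pads swing forward as they close: fully open they stand 13 mm farther back than shut.
Start: joints at [-1.415, 0.313, 0.046, 1.304, 0, 1.431], TCP at [0.168, -0.55, 0.231] pointing down, gripper open.
Joint ranges: [-2.76, 2.76], [-0.86, 1.69], [-1.03, 1.26], [-2.2, 2.34], [-1.47, 1.5], [-3.14, 3.14]. Speed limits (rad/s): [2.57, 2.57, 3.14, 3.14, 3.14, 3.14].

INTERFACE

Orientations are given as a unit quaternion [w, x, y, z].
In Python, from workcell import telemetry, imaging, env gives the robot as it stands. The module is installed in compiled form; this text tells all that it offers.
- The arm moves only by the tool step_arm, never from a script. Its argument "moves" is a list of rows, each a list of 3 entries, a list of its own where there are three numbers: the shift along the tool's x, y, z in mm, then the turn, a rotation vector about the tool's x, y, z in rad, then the finger opening in mm, from 0 to 85.4. A call has 1 to 8 rows; each row is the pose to reach, as a shift and turn from the pose commanded when the call began, along the tool's axes at that moment; what a row does not reach only later rows make up. A row lasts 1/12 s, in which the tool goes at most 41.7 mm and 7.16 degrees, less where a joint would pass 70% of its speed; a pose out of reach is approached as far as the arm can. A call with a gripper value outside its range is refused whole. The fingers move at their own pace and stop on an object; "grip_force" is the grip in N (left out, the last holds). Time passes only in rows, so rows that repeat a pose let the fingers close. It gives the time, the measured TCP pose, the force, the opening and the grip force at its end, in the units of the state.
- telemetry.get_state(): the state, without advancing time (a new reading comes with each control period).
- imaging.read_camera(name): name is "scene" or "top" or "wrist"; returns the picture (400x640x3 uint8, red, green, blue); there is no depth.
- imaging.camera_params(name): a dict with "camera_matrix" (3x3 intrinsics, pixels), "D" ([k1, k2, p1, p2, k3] as OpenCV has them; the pictures are not rectified), "pose" (4x4, takes a point from camera to world coordinates). Camera axes: x right, y up, looking along -z (the intrinsics and any distortion apply to the point x, -y, -z); pixel columns grow to the right and rows downward; lengths in m; the calibration is good to about 2 mm. A picture is of the moment at which its call begins: read the wrist's pose just before it. camera_params takes no time and is no camera call; for the wrist camera it gives the pose at the moment of the call.
- env.hand_in(): hands the job in; it is judged then, once.
The state is a dict: "clock": time; "joint_pos": joint angles; "qvel": joint speeds; "tau": joint torques, N m; "tcp_pos": TCP position; "orientation": TCP orientation; "wrist_force": force on the tool from outside, world axes, zero at the start; "ft_torque": the same for the moment, N m; "finger_gap": finger opening in m; "grip_force": force on a finger pad.
Only numpy, scipy, OpenCV 4.12 (cv2) and the standard library are available. Lean on these libraries where they do the work, as an engineer would, in place of code of your own. Each camera call takes 0.05 s, during which the arm holds its last target. There are 200 camera calls.

## Working session

There is one attempt and no reset: what is moved stays moved. The work goes in short steps, Python scripts to look and compute and a tool call to move; the robot and the scene stay as the last step left them, time stands still between calls to the robot, and variables do not carry over. Pictures are saved under pics/ and viewed, at most 10 in all, crops included, and the job is handed in when it is done.

Besides the shell and the picture viewer there is one more tool, called after "Call:" as a command line: name --argument value ..., lists and objects as JSON in quotes. step_arm: Moves the arm, as the interface text tells. Its arguments: {"type":"object","properties":{"moves":{"type":"array"},"grip_force":{"type":"number"}},"required":["moves"]}

```bash
mkdir -p pics; cat > h.py <<'E'
import numpy as np, cv2
from scipy.spatial.transform import Rotation as R
from workcell import telemetry, imaging, env
def snap(n,f):
    P=imaging.camera_params(n); im=imaging.read_camera(n)
    cv2.imwrite('pics/'+f,im[:,:,::-1]); return im,P
def ray(P,uv):
    n=cv2.undistortPoints(np.array([[uv]],float),np.array(P['camera_matrix']),np.array(P['D']))[0,0]
    T=np.array(P['pose']); return T[:3,3],T[:3,:3]@np.array([n[0],-n[1],-1])
def atz(P,uv,z):
    o,d=ray(P,uv); return o+d*(z-o[2])/d[2]
def proj(P,X):
    T=np.array(P['pose']); c=(np.atleast_2d(X)-T[:3,3])@T[:3,:3]
    c=c*[1,-1,-1]; return cv2.projectPoints(c,np.zeros(3),np.zeros(3),np.array(P['camera_matrix']),np.array(P['D']))[0][:,0]
def tool():
    s=telemetry.get_state(); q=s['orientation']; return np.array(s['tcp_pos']),R.from_quat([q[1],q[2],q[3],q[0]])
def delta(p,Rm):
    t,r=tool(); return (r.inv().apply(np.array(p)-t)*1000).round(1),(r.inv()*Rm).as_rotvec().round(3)
E
python3 - <<'E'
from h import *
for n in('scene','top'):
    im,P=snap(n,n+'0.png'); print(n,np.array(P['pose']).round(3).tolist(),np.array(P['camera_matrix']).round(1).tolist())
print(telemetry.get_state())
E
```

```text
scene [[-0.587, -0.505, 0.633, 1.334], [0.81, -0.363, 0.461, 0.568], [-0.003, 0.783, 0.622, 0.829], [0.0, 0.0, 0.0, 1.0]] [[410.7, 0.0, 317.4], [0.0, 410.7, 205.4], [0.0, 0.0, 1.0]]
top [[-0.021, 0.999, -0.05, 0.541], [-1.0, -0.02, 0.009, 0.051], [0.008, 0.051, 0.999, 1.815], [0.0, 0.0, 0.0, 1.0]] [[496.7, 0.0, 314.1], [0.0, 496.7, 195.7], [0.0, 0.0, 1.0]]
{'clock': 0.1, 'joint_pos': array([-1.41462000e+00,  3.13904773e-01,  4.50369125e-02,  1.30361413e+00,
       -1.42120737e-05,  1.43120124e+00]), 'qvel': array([-0.00045755, -0.00254797,  0.00261368, -0.00054299, -0.00085308,
        0.00031966]), 'tau': array([ 3.06644441e-03, -4.81723022e+01,  2.99245441e+01,  1.27751083e-02,
       -9.54798497e-05,  1.12247133e-05]), 'tcp_pos': array([ 0.16751232, -0.54954746,  0.23048697]), 'orientation': array([-8.42744730e-04,  9.89084471e-01,  1.47347204e-01, -1.40933143e-05]), 'wrist_force': array([-0.40462744, -0.23379596,  0.52870372]), 'ft_torque': array([-0.01151714,  0.00073538, -0.02446675]), 'grip_force': 0.0, 'finger_gap': 0.08530674679858513}
```

View pics/top0.png

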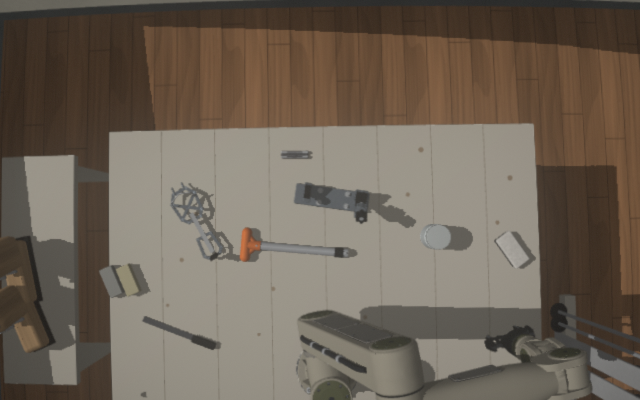

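View pics/scene0.png

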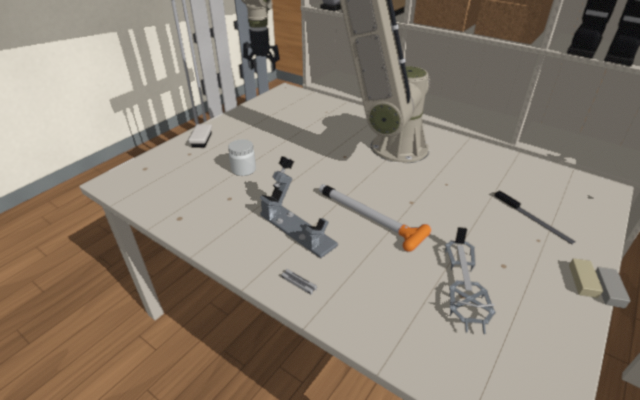

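Top view: the handle runs from the T-grip at (247,245) to the collar end at (348,253). The clamp bar spans (296,194) to (368,205), with the knob at (361,215). The multi-tool is at (296,154), the jar at (436,237) and the crampon near (200,222).

```bash
python3 - <<'E'
from h import *
P=imaging.camera_params('top')
for n,uv,z in [('tgrip',(247,245),.0185),('collar',(348,253),.0185),('tube1',(262,246.5),.0185),('bar+y',(296,194),.016),('bar-y',(368,205),.016),('knob',(361,216),.167),('jar',(436,237),.104),('mt',(296,154),.01),('crampon near',(215,255),.02)]: print(n,atz(P,uv,z).round(3))
W=imaging.camera_params('wrist'); p,r=tool(); T=np.array(W['pose'])
print('cam in tool',r.inv().apply(T[:3,3]-p).round(4),(r.inv().as_matrix()@T[:3,:3]).round(3).tolist(),np.array(W['camera_matrix']).round(1).tolist())
im=cv2.imread('pics/top0.png'); cv2.imwrite('pics/topc.png',cv2.resize(im[140:270,230:390],None,fx=5,fy=4.6,interpolation=cv2.INTER_CUBIC))
E
```

```text
tgrip [0.458 0.281 0.018]
collar [ 0.422 -0.083  0.018]
tube1 [0.452 0.226 0.018]
bar+y [0.639 0.1   0.016]
bar-y [ 0.594 -0.16   0.016]
knob [ 0.553 -0.118  0.167]
jar [ 0.475 -0.384  0.104]
mt [0.786 0.098 0.01 ]
crampon near [0.425 0.397 0.02 ]
cam in tool [ 0.0721 -0.0009 -0.1419] [[-0.001, 0.959, 0.283], [1.0, 0.001, -0.001], [-0.001, 0.283, -0.959]] [[278.7, 0.0, 317.5], [0.0, 278.7, 197.6], [0.0, 0.0, 1.0]]
```

```bash
python3 - <<'E'
from h import *
def down(yaw): return R.from_euler('z',yaw)*R.from_euler('x',np.pi)
print(delta([.53,.10,.30],down(1.47)))
E
```

```text
(array([ 536.1, -515.8,  -68.5]), array([-1.000e-03, -1.000e-03, -1.174e+00]))
```

View pics/topc.png

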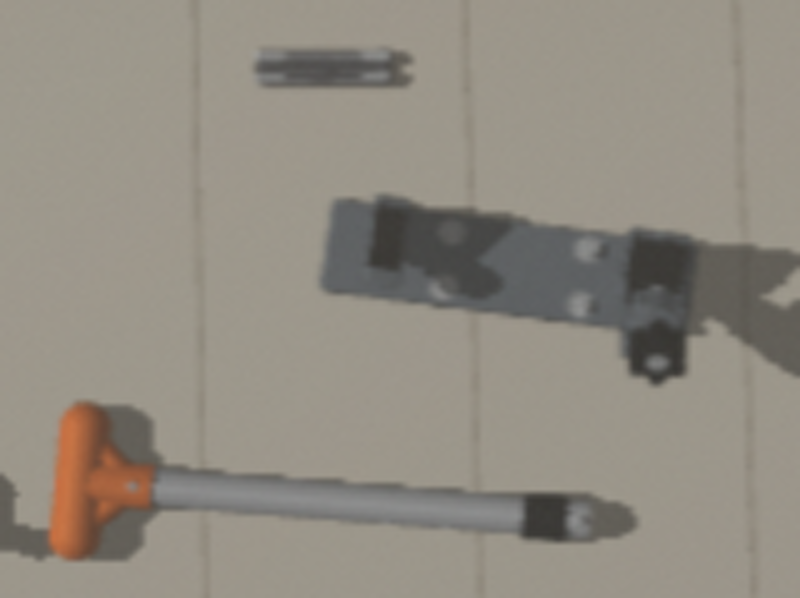

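The crop shows bare tube from (155,487) to (523,515) and bar corners at (335,200), (322,290) and (690,240).

Call:
step_arm --moves '[[[536, -516, -68], [0, 0, -1.174], 85], [[536, -516, -68], [0, 0, -1.174], 85], [[536, -516, -68], [0, 0, -1.174], 85], [[536, -516, -68], [0, 0, -1.174], 85], [[536, -516, -68], [0, 0, -1.174], 85], [[536, -516, -68], [0, 0, -1.174], 85], [[536, -516, -68], [0, 0, -1.174], 85], [[536, -516, -68], [0, 0, -1.174], 85]]'

```text
clock: 0.77
tcp_pos: [0.3295, -0.2581, 0.2616]
orientation: [-0.0, 0.796, 0.606, 0.0]
wrist_force: [0.2, -0.6, -0.4]
finger_gap: 0.085
grip_force: 0.0
```

```bash
python3 - <<'E'
from h import *
def down(yaw): return R.from_euler('z',yaw)*R.from_euler('x',np.pi)
print(tool()[0],delta([.53,.10,.30],down(1.47)),telemetry.get_state()['joint_pos'])
E
echo 'def down(yaw): return R.from_euler("z",yaw)*R.from_euler("x",np.pi)' >> h.py
```

```text
[ 0.32952718 -0.25811177  0.26160169] (array([398.6,  97.9, -38.4]), array([-0.   , -0.   , -0.169])) [-8.56806132e-01  1.22849520e-03 -2.53541195e-01  1.31618485e+00
  5.36493447e-05  9.83482390e-01]
```

Call:
step_arm --moves '[[[399, 98, -38], [0, 0, -0.169], 85], [[399, 98, -38], [0, 0, -0.169], 85], [[399, 98, -38], [0, 0, -0.169], 85], [[399, 98, -38], [0, 0, -0.169], 85], [[399, 98, -38], [0, 0, -0.169], 85], [[399, 98, -38], [0, 0, -0.169], 85], [[399, 98, -38], [0, 0, -0.169], 85], [[399, 98, -38], [0, 0, -0.169], 85]]'

```text
clock: 1.43
tcp_pos: [0.4933, 0.0308, 0.2923]
orientation: [0.0, 0.743, 0.669, -0.0]
wrist_force: [0.3, -0.2, -0.7]
finger_gap: 0.0851
grip_force: 0.0
```

Call:
step_arm --moves '[[[80, 18, -2], [0, 0, 0], 85], [[80, 18, -2], [0, 0, 0], 85], [[80, 18, -2], [0, 0, 0], 85], [[80, 18, -2], [0, 0, 0], 85]]'

```text
clock: 1.77
tcp_pos: [0.5193, 0.1084, 0.2934]
orientation: [-0.0, 0.742, 0.67, -0.001]
wrist_force: [-0.1, -0.9, 0.5]
finger_gap: 0.0852
grip_force: 0.0
```

```bash
python3 - <<'E'
from h import *
print(tool()[0],delta([.53,.10,.30],down(1.47)))
im,P=snap('wrist','w1.png'); np.save('w1P.npy',P,allow_pickle=True)
E
```

```text
[0.51932868 0.10838735 0.29337044] (array([-7.3, 11.5, -6.6]), array([-0.002,  0.001, -0.001]))
```

View pics/w1.png

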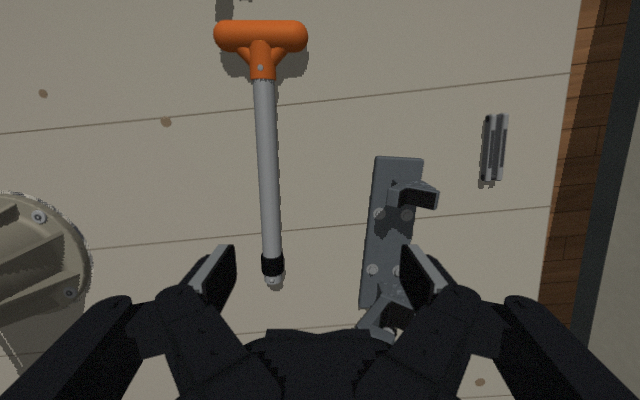

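The wrist view shows bare tube from (263,80) to the collar at (271,257). Bar top corners are at (375,157), (423,159) and (359,307), and the end rest's upper edge is near (437,190).

```bash
python3 - <<'E'
from h import *
P=np.load('w1P.npy',allow_pickle=True).item()
a=atz(P,(263.5,80),.0185+.01); b=atz(P,(271,256),.0185+.01)
a[2]=b[2]=.0185
y=(a-b)/np.linalg.norm(a-b); print('tube',a.round(4),b.round(4),'len',np.linalg.norm(a-b).round(4),'dir',y.round(4),'yaw',np.arctan2(-y[0],y[1]).round(4)); print('mid',(b+y*.142).round(4),(a-y*.125).round(4))
for uv in [(375,157),(423,159),(359,307)]: print(atz(P,uv,.016).round(4))
A,B,C=[atz(P,uv,.016) for uv in [(375,157),(423,159),(359,307)]]
print(np.linalg.norm(A-B),np.linalg.norm(A-C), 'yaw',np.arctan2(-(A-C)[0],(A-C)[1]),np.arctan2((B-A)[1],(B-A)[0]))
im=cv2.imread('pics/w1.png'); cv2.imwrite('pics/w1c.png',cv2.resize(im[140:340,340:460],None,fx=5,fy=3,interpolation=cv2.INTER_CUBIC)) 
# bar edge fit in image: left edge columns by gradient
g=cv2.GaussianBlur(cv2.cvtColor(im,cv2.COLOR_BGR2GRAY),(0,0),1).astype(float)
L=[];T=[]
for v in range(165,300,5):
    s=slice(345,385); d=np.diff(g[v,s]); u=345+np.argmin(d)+.5; L.append(atz(P,(u,v),.016)[:2])
L=np.array(L); k=np.polyfit(L[:,1],L[:,0],1); r=L[:,0]-np.polyval(k,L[:,1]); print('left edge slope',k,np.abs(r).max())
tl=[];tr=[]
for v in range(95,245,5):
    d=np.diff(g[v,235:300]); print(end='') ; tl.append((235+np.argmax(d[:40])+.5,v)); 
E
```

```text
tube [0.4582 0.2331 0.0185] [ 0.4287 -0.0295  0.0185] len 0.2643 dir [0.1118 0.9937 0.    ] yaw -0.112
mid [0.4446 0.1116 0.0185] [0.4443 0.1089 0.0185]
[0.6059 0.1119 0.016 ]
[0.6773 0.1014 0.016 ]
[ 0.5658 -0.151   0.016 ]
0.0722280841114721 0.2658655969156271 yaw -0.1510640424266932 -0.1450886325566191
left edge slope [0.16234354 0.58614573] 0.0013744902535982595
```

```bash
python3 - <<'E'
from h import *
print(delta([.4445,.110,.10],down(np.pi/2-.112)),delta([.4445,.110,.002],down(np.pi/2-.112)))
E
```

```text
(array([ -4.6, -74.1, 193.7]), array([-0.002,  0.001,  0.008])) (array([ -4.5, -74. , 291.7]), array([-0.002,  0.001,  0.008]))
```

Call:
step_arm --moves '[[[-5, -74, 194], [0, 0, 0.008], 85], [[-5, -74, 194], [0, 0, 0.008], 85], [[-5, -74, 194], [0, 0, 0.008], 85], [[-5, -74, 194], [0, 0, 0.008], 85], [[-5, -74, 194], [0, 0, 0.008], 85], [[-5, -74, 194], [0, 0, 0.008], 85], [[-5, -74, 194], [0, 0, 0.008], 85], [[-5, -74, 194], [0, 0, 0.008], 85]]'

```text
clock: 2.48
tcp_pos: [0.447, 0.1081, 0.102]
orientation: [0.001, 0.747, 0.665, 0.001]
wrist_force: [0.4, -0.7, 0.6]
finger_gap: 0.0849
grip_force: 0.0
```

```bash
python3 - <<'E'
from h import *
print(tool()[0],delta([.4445,.110,.002],down(np.pi/2-.112)), np.abs(telemetry.get_state()['qvel']).max())
im,P=snap('wrist','w2.png')
g=im[...,:].astype(int)
for X in ([.4445,.110,.0185],[.4445+.1118*.08,.110+.9937*.08,.0185]): print(proj(P,X))
E
```

```text
[0.4470236  0.10814534 0.10198101] (array([  1.5,  -3. , 100. ]), array([ 0.003, -0.   , -0.004])) 0.06283952398848565
[[314.3304057  202.81557483]]
[[313.49339371 103.11418775]]
```

View pics/w2.png

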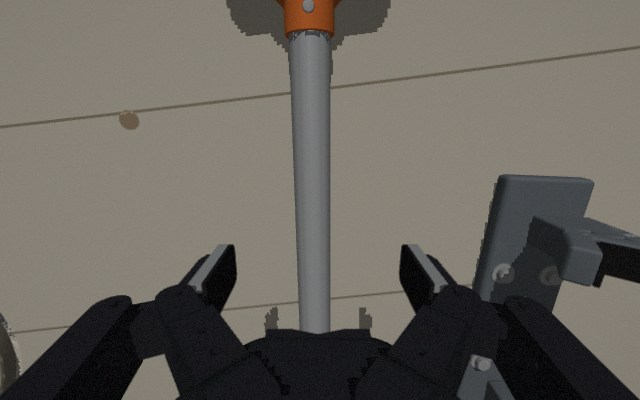

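The tube axis is at column 312 (predicted 314), so it sits centred between the fingers. I'll descend and close.

Call:
step_arm --moves '[[[1, -4, 35], [0, 0, 0], 85], [[1, -4, 70], [0, 0, 0], 85], [[1, -4, 92], [0, 0, 0], 85], [[1, -4, 100], [0, 0, 0], 85], [[1, -4, 100], [0, 0, 0], 60], [[1, -4, 100], [0, 0, 0], 30], [[1, -4, 100], [0, 0, 0], 20], [[1, -4, 100], [0, 0, 0], 20]]' --grip_force 50

```text
clock: 3.2
tcp_pos: [0.4436, 0.1106, 0.0022]
orientation: [0.001, 0.746, 0.666, 0.002]
wrist_force: [0.0, -0.5, -0.3]
finger_gap: 0.0381
grip_force: 0.0
```

Call:
step_arm --moves '[[[0, 0, 0], [0, 0, 0], 20], [[0, 0, 0], [0, 0, 0], 20], [[0, 0, 0], [0, 0, 0], 20], [[0, 0, 0], [0, 0, 0], 20]]'

```text
clock: 3.53
tcp_pos: [0.4431, 0.1106, 0.0021]
orientation: [0.001, 0.746, 0.666, 0.001]
wrist_force: [-0.9, -0.3, 6.6]
finger_gap: 0.0286
grip_force: 48.7
```

```bash
python3 - <<'E'
from h import *
s=telemetry.get_state();print(tool()[0],s['finger_gap'],s['grip_force'],s['wrist_force'],delta([.4445,.110,.002],down(np.pi/2-.112)))
E
```

```text
[0.44314177 0.11064923 0.00214716] 0.02860558636681199 48.7171733379364 [-0.92893996 -0.26826507  6.56457957] (array([-0.5,  1.4,  0.2]), array([ 0.004, -0.   , -0.002]))
```

```bash
python3 - <<'E'
from h import *
from scipy.optimize import least_squares
W1=np.load('w1P.npy',allow_pickle=True).item(); T=imaging.camera_params('top')
obs=[(W1,(375,157),(-37,135)),(W1,(423,159),(37,135)),(W1,(359,307),(-37,-135)),
 (T,(230+335/5,140+200/4.6),(37,135)),(T,(230+322/5,140+290/4.6),(-37,135))]
# w2 pose: unknown saved -> reconstruct from tcp (.4470,.1081,.1020)
q=R.from_quat([.747,.665,.001,.001]); p1,r1=tool(); Wn=imaging.camera_params('wrist'); M=np.array(Wn['pose'])
rel=np.eye(4); rel[:3,:3]=r1.inv().as_matrix()@M[:3,:3]; rel[:3,3]=r1.inv().apply(M[:3,3]-p1)
G=np.eye(4); G[:3,:3]=q.as_matrix(); G[:3,3]=[.4470,.1081,.1020]; W2=dict(Wn,pose=G@rel)
obs+=[(W2,(499,176),(-37,135)),(W2,(592,180),(37,135))]
def C(x,l): c,s=np.cos(x[2]),np.sin(x[2]); return np.array([x[0]+c*l[0]-s*l[1],x[1]+s*l[0]+c*l[1],.016])
def f(x): return np.concatenate([(atz(P,uv,.016)-C(x,np.array(l)/1000))[:2]*1000 for P,uv,l in obs])
s=least_squares(f,[.62,-.026,-.155],x_scale=[.01,.01,.05],loss='soft_l1'); print(s.x.round(4)); print(f(s.x).reshape(-1,2).round(1).tolist())
x=s.x; c,sn=np.cos(x[2]),np.sin(x[2])
cl=lambda a,b,z:np.array([x[0]+c*a-sn*b,x[1]+sn*a+c*b,z])
for n,X in dict(jaw=cl(0,-.1,.088),rest=cl(0,.09,.088),knob=cl(-.06,-.1,.172),).items(): print(n,X.round(4),proj(W1,X).round(0),proj(T,X).round(1), ((proj(T,X)-[230,140])*[5,4.6]).round())
E
```

```text
[ 0.6215 -0.0268 -0.1441]
[[1.6, -0.2], [-0.1, -0.0], [0.4, 4.1], [-0.1, -5.6], [2.3, -5.5], [-4.9, 2.2], [-2.5, 0.4]]
jaw [ 0.6071 -0.1258  0.088 ] [[393. 322.]] [[360.4 200.8]] [[652. 279.]]
rest [0.6344 0.0622 0.088 ] [[410. 201.]] [[306.3 194. ]] [[382. 249.]]
knob [ 0.5477 -0.1172  0.172 ] [[361. 371.]] [[360.9 217.7]] [[654. 357.]]
```

View pics/w1c.png

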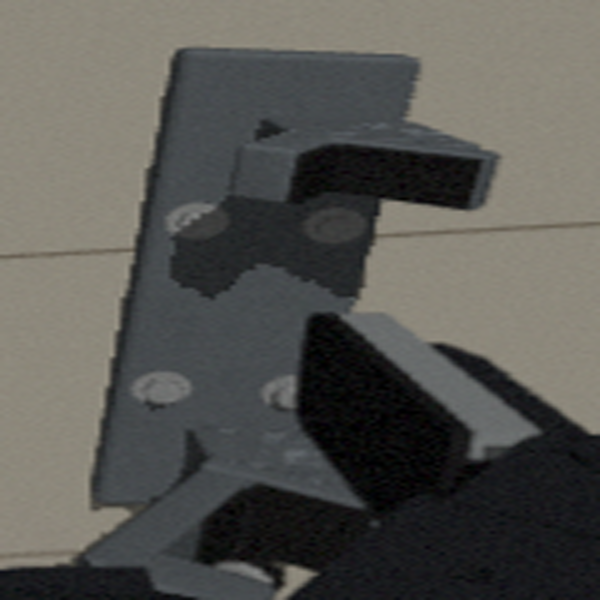

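The clamp estimate is origin (.6215,-.027), yaw about -0.15. I'll lift the handle, then hover beside the clamp for a clean look.

```bash
python3 - <<'E'
from h import *
print(delta([.443,.11,.15],down(np.pi/2-.15)),delta([.49,-.10,.25],down(np.pi/2-.15)))
E
```

```text
(array([  -0.6,    0.5, -147.9]), array([ 0.004, -0.   ,  0.036])) (array([-203.9,   71.4, -247.7]), array([ 0.004, -0.   ,  0.036]))
```

Call:
step_arm --moves '[[[0, 0, -20], [0, 0, 0], 20], [[0, 0, -55], [0, 0, 0], 20], [[0, 0, -95], [0.004, 0, 0.036], 20], [[0, 0, -130], [0.004, 0, 0.036], 20], [[-30, 10, -160], [0.004, 0, 0.036], 20], [[-60, 21, -190], [0.004, 0, 0.036], 20], [[-95, 33, -215], [0.004, 0, 0.036], 20], [[-130, 45, -235], [0.004, 0, 0.036], 20]]'

```text
clock: 4.2
tcp_pos: [0.4702, -0.0182, 0.2347]
orientation: [-0.0, 0.757, 0.653, -0.0]
wrist_force: [1.0, 0.2, -2.7]
finger_gap: 0.0286
grip_force: 50.4
```

Call:
step_arm --moves '[[[-35, 12, -13], [0, 0, 0], 20], [[-74, 26, -13], [0, 0, 0], 20], [[-74, 26, -13], [0, 0, 0], 20], [[-74, 26, -13], [0, 0, 0], 20]]'

```text
clock: 4.53
tcp_pos: [0.4847, -0.0966, 0.245]
orientation: [-0.001, 0.76, 0.65, -0.001]
wrist_force: [-0.3, 0.9, -2.4]
finger_gap: 0.029
grip_force: 50.3
```

```bash
python3 - <<'E'
from h import *
im,P=snap('wrist','w3.png'); np.save('w3P.npy',P,allow_pickle=True); s=telemetry.get_state()
print(tool()[0],s['finger_gap'],s['grip_force'],s['wrist_force'],s['ft_torque'],delta([.49,-.1,.25],down(np.pi/2-.15)))
E
```

```text
[ 0.48410689 -0.09506074  0.24462805] 0.02853482559328808 50.34615218639374 [-1.07649971  0.51047861 -1.51095321] [0.06943449 0.01984956 0.04366663] (array([-4. ,  6.5, -5.4]), array([-0.005, -0.   , -0.002]))
```

View pics/w3.png

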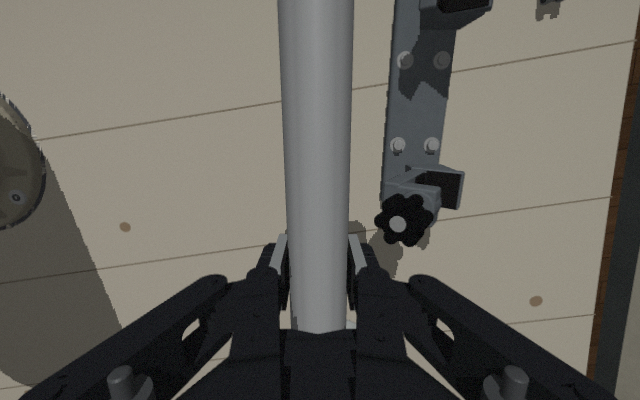

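The knob's silver cap is at (398,224) and its outline is centred near (405,219). The head bed's far edge is at column 463, rows 172–208, and the bolts are at (405,60), (441,60), (398,145) and (432,145). I'll zoom in.

```bash
python3 - <<'E'
import cv2
im=cv2.imread('pics/w3.png'); cv2.imwrite('pics/w3c.png',cv2.resize(im[0:100,370:503],None,fx=6,fy=6,interpolation=cv2.INTER_CUBIC))
cv2.imwrite('pics/w3d.png',cv2.resize(im[135:255,368:478],None,fx=5,fy=5,interpolation=cv2.INTER_CUBIC))
E
```

```text
(no output)
```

View pics/w3d.png

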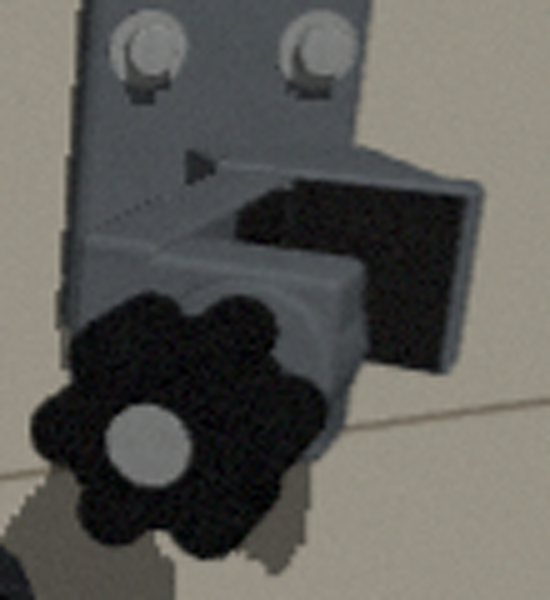

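```bash
cat > fit.py <<'E'
from h import *
from scipy.optimize import least_squares
W1=np.load('w1P.npy',allow_pickle=True).item(); W3=np.load('w3P.npy',allow_pickle=True).item(); T=imaging.camera_params('top')
S=np.sin(np.radians(35)); K=np.cos(np.radians(35))
def cl(x,l): c,s=np.cos(x[2]),np.sin(x[2]); return [x[0]+c*l[0]-s*l[1],x[1]+s*l[0]+c*l[1],l[2]]
def seat(y,d,h): return [K*d-S*h,y,.088+S*d+K*h]
def model(x):
    D,d,bx,b1,b2=x[3:]; cap=seat(-.1,0,D+.013)
    return [(W3,(397.6,224.4),cap),(T,(361.2,218.7),cap),
     (W3,(465,172),seat(-.078,d,-.015)),(W3,(458,209.4),seat(-.122,d,-.015)),
     (W1,(438,193.3),seat(.103,d,-.015)),(W1,(435,209.3),seat(.077,d,-.015)),
     (W1,(423.4,159),[.037,.135,.016]),(W1,(374.4,156.7),[-.037,.135,0]),(W1,(359,307),[-.037,-.135,0]),
     (W3,(405,60),[-bx,b1,.021]),(W3,(441,60),[bx,b1,.021]),(W3,(398,145),[-bx,b2,.021]),(W3,(432,145),[bx,b2,.021]),
     (W1,(378,212.7),[-bx,b1,.021]),(W1,(407,214),[bx,b1,.021]),(W1,(372,269.3),[-bx,b2,.021]),(W1,(397.6,270.7),[bx,b2,.021])]
def f(x): return np.concatenate([proj(P,cl(x,l))[0]-uv for P,uv,l in model(x)])
s=least_squares(f,[.622,-.026,-.15,.104,.035,.02,.05,-.05],x_scale=[.01,.01,.05,.01,.01,.01,.01,.01],loss='soft_l1')
if __name__=='__main__':
    print(s.x.round(4)); print(f(s.x).reshape(-1,2).round(1).tolist())
E
python3 fit.py
```

```text
[ 0.6221 -0.0267 -0.1462  0.097   0.0279  0.0218  0.0454 -0.0543]
[[-1.2, -1.2], [-0.4, -0.2], [-0.0, 1.4], [1.4, 2.8], [-0.8, -0.6], [-1.1, 2.7], [0.3, -0.1], [-1.9, -1.4], [-1.1, -4.0], [-0.1, -0.4], [0.8, -1.0], [0.4, -0.2], [0.4, -0.6], [1.0, 1.8], [-0.5, 1.7], [0.7, 1.1], [1.0, 0.8]]
```

```bash
cat >> h.py <<'E'
CL=(.622,-.027,-.146)
def wp(d,h,y=0,dz=0,off=.0164):
    S,K=np.sin(np.radians(35)),np.cos(np.radians(35)); a,z=K*d-S*h,.088+S*d+K*h
    c,s=np.cos(CL[2]),np.sin(CL[2]); return np.array([CL[0]+c*a-s*y,CL[1]+s*a+c*y,z-off+dz])
RC=R.from_euler("z",np.pi/2+CL[2])*R.from_euler("x",np.pi)
E
python3 - <<'E'
from h import *
for a in [(.085,.003,0,.10),(.085,.003,0,0),(.045,.003),(.01,.003)]: print(a,wp(*a).round(3),delta(wp(*a),RC))
E
```

```text
(0.085, 0.003, 0, 0.1) [ 0.689 -0.037  0.223] (array([ 88.6, 194. ,  20.9]), array([-0.005, -0.   , -0.006]))
(0.085, 0.003, 0, 0) [ 0.689 -0.037  0.123] (array([ 88.6, 194.4, 120.9]), array([-0.005, -0.   , -0.006]))
(0.045, 0.003) [ 0.657 -0.032  0.1  ] (array([ 88.4, 161.8, 144. ]), array([-0.005, -0.   , -0.006]))
(0.01, 0.003) [ 0.628 -0.028  0.08 ] (array([ 88.2, 133.2, 164.2]), array([-0.005, -0.   , -0.006]))
```

Call:
step_arm --moves '[[[15, 30, 0], [-0.005, 0, -0.006], 20], [[30, 65, 0], [-0.005, 0, -0.006], 20], [[46, 100, 0], [-0.005, 0, -0.006], 20], [[62, 135, 5], [-0.005, 0, -0.006], 20], [[76, 167, 12], [-0.005, 0, -0.006], 20], [[88, 194, 21], [-0.005, 0, -0.006], 20], [[88, 194, 21], [-0.005, 0, -0.006], 20], [[88, 194, 21], [-0.005, 0, -0.006], 20]]'

```text
clock: 5.25
tcp_pos: [0.689, -0.0335, 0.2197]
orientation: [-0.002, 0.755, 0.656, -0.001]
wrist_force: [0.1, 0.3, -2.5]
finger_gap: 0.0286
grip_force: 50.6
```

```bash
python3 - <<'E'
from h import *
im,P=snap('wrist','w4.png')
print(tool()[0],telemetry.get_state()['qvel'].round(3))
for a in [(.085,.003,0,0),(.045,.003),(.01,.003)]: print(a,delta(wp(*a),RC))
# tube pitch check: tube edges at two rows
g=cv2.GaussianBlur(cv2.cvtColor(im,cv2.COLOR_RGB2GRAY),(0,0),1).astype(float)
for v in (60,120,180,240):
    d=np.abs(np.diff(g[v,240:400])); l=240+np.argmax(d[:75]); r=240+80+np.argmax(d[80:]); print(v,l,r,end=' ')
p,r_=tool()
for v in (60,240):
    pass
yv=r_.apply([1,0,0]); ax=p+[0,0,.0164]; 
for t in (.03,.06,.1): 
    c=ax+yv*t; sd=r_.apply([0,1,0])*.015; print(t,proj(P,[c-sd,c+sd]).round(1).tolist())
E
```

```text
[ 0.68852415 -0.03424859  0.22125186] [-0.022 -0.049 -0.013  0.002 -0.002 -0.001]
(0.085, 0.003, 0, 0) (array([-2.5,  1.3, 98.4]), array([-0.003,  0.   ,  0.005]))
(0.045, 0.003) (array([ -2.3, -31.4, 121.5]), array([-0.003,  0.   ,  0.005]))
(0.01, 0.003) (array([ -2.2, -60. , 141.6]), array([-0.003,  0.   ,  0.005]))
60 279 372 120 256 350 180 285 349 240 241 348 0.03 [[285.1, 211.7], [348.9, 211.7]]
0.06 [[282.9, 147.3], [351.1, 147.3]]
0.1 [[279.2, 45.4], [354.7, 45.4]]
```

Call:
step_arm --moves '[[[-2, 1, 35], [-0.003, 0, 0.005], 20], [[-2, 1, 70], [-0.003, 0, 0.005], 20], [[-2, 1, 98], [-0.003, 0, 0.005], 20], [[-2, -8, 105], [-0.003, 0, 0.005], 20], [[-2, -20, 113], [-0.003, 0, 0.005], 20], [[-2, -31, 121], [-0.003, 0, 0.005], 20], [[-2, -31, 121], [-0.003, 0, 0.005], 20], [[-2, -31, 121], [-0.003, 0, 0.005], 20]]'

```text
clock: 5.97
tcp_pos: [0.6574, -0.0336, 0.1031]
orientation: [0.002, 0.758, 0.653, 0.001]
wrist_force: [0.3, 0.0, -3.2]
finger_gap: 0.0282
grip_force: 50.7
```

```bash
python3 - <<'E'
from h import *
im,P=snap('scene','s1.png'); s=telemetry.get_state()
print(tool()[0],s['wrist_force'].round(2),s['ft_torque'].round(2))
for a in [(.02,.003),(.01,.003),(0,0)]: print(a,delta(wp(*a),RC))
print(proj(P,[wp(0,0,-.1,0,0),wp(0,0,.09,0,0),wp(.045,.003,-.1,0,0)]))
cv2.imwrite('pics/s1c.png',cv2.resize(im[150:280,220:380,::-1],None,fx=5,fy=4.6,interpolation=cv2.INTER_CUBIC))
E
```

```text
[ 0.65880717 -0.0339592   0.1036912 ] [-0.82 -0.5  -1.93] [-0.02  0.05 -0.04]
(0.02, 0.003) (array([  1.5, -22.9,  18. ]), array([ 0.006,  0.   , -0.003]))
(0.01, 0.003) (array([  1.4, -31.1,  23.7]), array([ 0.006,  0.   , -0.003]))
(0, 0) (array([  1.4, -37.6,  31.9]), array([ 0.006,  0.   , -0.003]))
[[273.37635425 192.25355198]
 [318.43755877 220.76998805]
 [263.62883022 189.66251783]]
```

View pics/s1c.png

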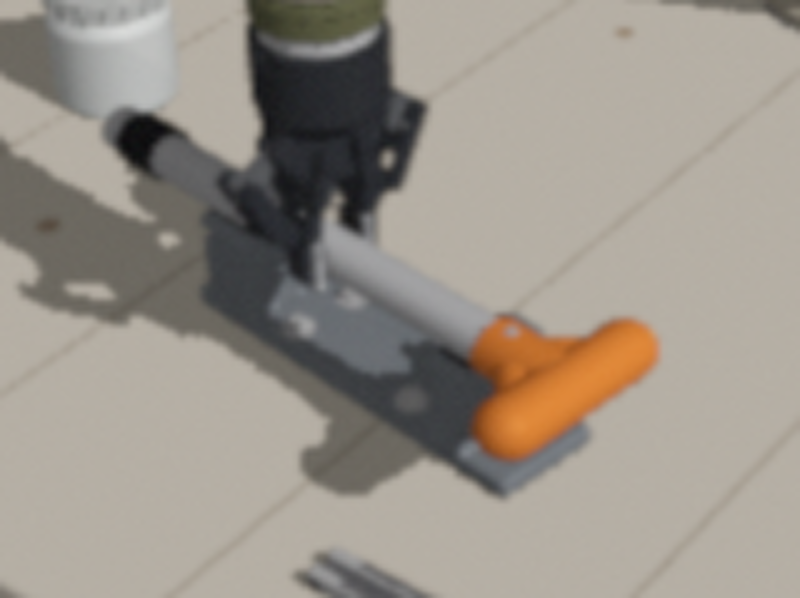

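The handle is lined up behind the seat, between head and rest with the T-grip past the rest. Sliding in.

Call:
step_arm --moves '[[[1, -8, 8], [0.006, 0, -0.003], 20], [[1, -16, 14], [0.006, 0, -0.003], 20], [[1, -23, 18], [0.006, 0, -0.003], 20], [[1, -23, 18], [0.006, 0, -0.003], 20], [[1, -27, 21], [0.006, 0, -0.003], 20], [[1, -31, 24], [0.006, 0, -0.003], 20], [[1, -31, 24], [0.006, 0, -0.003], 20], [[1, -31, 24], [0.006, 0, -0.003], 20]]'

```text
clock: 6.68
tcp_pos: [0.6284, -0.0285, 0.0778]
orientation: [-0.001, 0.757, 0.654, -0.001]
wrist_force: [1.1, 0.2, -1.9]
finger_gap: 0.028
grip_force: 50.7
```

```bash
python3 - <<'E'
from h import *
s=telemetry.get_state()
print(tool()[0],s['wrist_force'].round(2),s['ft_torque'].round(2))
for a in [(.01,.003),(.005,.001),(0,0),(-.003,-.003)]: print(a,delta(wp(*a),RC))
E
```

```text
[ 0.62836001 -0.02852048  0.07782138] [ 1.09  0.2  -1.93] [-0.05  0.01  0.04]
(0.01, 0.003) (array([ 0.6, -0. , -2. ]), array([-0.002,  0.   , -0.   ]))
(0.005, 0.001) (array([ 0.6, -3. ,  2.5]), array([-0.002,  0.   , -0.   ]))
(0, 0) (array([ 0.6, -6.5,  6.2]), array([-0.002,  0.   , -0.   ]))
(-0.003, -0.003) (array([ 0.6, -7.2, 10.4]), array([-0.002,  0.   , -0.   ]))
```

Call:
step_arm --moves '[[[0, -2, 1], [-0.002, 0, 0], 20], [[0, -3, 2], [-0.002, 0, 0], 20], [[0, -4, 3], [-0.002, 0, 0], 20], [[0, -5, 4], [-0.002, 0, 0], 20], [[0, -5, 4], [-0.002, 0, 0], 20]]'

```text
clock: 7.1
tcp_pos: [0.625, -0.0283, 0.0745]
orientation: [0.001, 0.757, 0.653, 0.001]
wrist_force: [3.8, -1.6, 0.2]
finger_gap: 0.0286
grip_force: 50.8
```

Call:
step_arm --moves '[[[0, -1, 1], [0, 0, 0], 20], [[0, -2, 2], [0, 0, 0], 20], [[0, -2, 2], [0, 0, 0], 20]]'

```text
clock: 7.35
tcp_pos: [0.625, -0.0283, 0.0741]
orientation: [0.003, 0.757, 0.653, 0.003]
wrist_force: [7.0, -2.7, 2.5]
finger_gap: 0.0281
grip_force: 51.3
```

```bash
python3 - <<'E'
from h import *
s=telemetry.get_state()
print(tool()[0],s['wrist_force'].round(2),s['ft_torque'].round(2))
for a in [(0,0),(-.003,-.003)]: print(a,delta(wp(*a),RC))
E
```

```text
[ 0.62495525 -0.02828925  0.0740899 ] [ 7.02 -2.71  2.53] [-0.19 -1.34 -0.46]
(0, 0) (array([ 0.8, -3.1,  2.5]), array([ 0.008,  0.   , -0.001]))
(-0.003, -0.003) (array([ 0.8, -3.9,  6.6]), array([ 0.008,  0.   , -0.001]))
```

Lip contact: the force lies along the slide direction. Now pressing towards the bed.

Call:
step_arm --moves '[[[0, 0.5, 1], [0, 0, 0], 20], [[0, 1, 2], [0, 0, 0], 20], [[0, 1, 2], [0, 0, 0], 20], [[0, 1, 2], [0, 0, 0], 20]]'

```text
clock: 7.68
tcp_pos: [0.6255, -0.0283, 0.0732]
orientation: [0.003, 0.757, 0.653, 0.002]
wrist_force: [3.2, -1.0, 11.7]
finger_gap: 0.0284
grip_force: 52.2
```

```bash
python3 - <<'E'
from h import *
s=telemetry.get_state()
print(tool()[0],s['wrist_force'].round(2),s['ft_torque'].round(2))
E
```

```text
[ 0.62550515 -0.0282856   0.073212  ] [ 3.23 -1.03 11.74] [-0.02 -0.57 -0.57]
```

Bed contact as well: the extra force is along the bed normal. Releasing gently.

Call:
step_arm --moves '[[[0, 0, 0], [0, 0, 0], 30], [[0, 0, 0], [0, 0, 0], 34], [[0, 0, 0], [0, 0, 0], 38], [[0, 0, 0], [0, 0, 0], 40], [[0, 0, 0], [0, 0, 0], 40], [[0, 0, 0], [0, 0, 0], 40]]' --grip_force 20

```text
clock: 8.18
tcp_pos: [0.6217, -0.0274, 0.0693]
orientation: [-0.0, 0.757, 0.654, -0.0]
wrist_force: [1.8, -0.9, 0.3]
finger_gap: 0.0398
grip_force: 0.6
```

```bash
python3 - <<'E'
from h import *
im,P=snap('wrist','w5.png'); np.save('w5P.npy',P,allow_pickle=True); s=telemetry.get_state(); p,r=tool()
print(p,s['finger_gap'],s['grip_force'],s['wrist_force'].round(2))
g=cv2.GaussianBlur(cv2.cvtColor(im,cv2.COLOR_RGB2GRAY),(0,0),1).astype(float)
# candidate edges
for v in (60,100,140,180,220):
    d=np.diff(g[v]); i=np.argsort(-np.abs(d[250:390]))[:8]+250; print(v,sorted((int(k),int(d[k])) for k in i))
ax=p+[0,0,.0155]
for t in (.03,.06,.1):
    c=ax+r.apply([t,0,0]); sd=r.apply([0,.015,0]); print(t,proj(P,[c-sd,c+sd]).round(1).tolist())
E
```

```text
[ 0.62169658 -0.02734924  0.06930174] 0.04021130112016277 0.4963880404829979 [ 0.6  -0.45 -0.26]
60 [(252, -19), (253, -27), (254, -16), (281, -23), (295, 21), (296, 22), (370, -22), (371, -19)]
100 [(260, -7), (295, 12), (296, 19), (297, 13), (298, 7), (366, -10), (367, -14), (368, -14)]
140 [(261, -19), (262, -12), (266, -12), (365, -16), (372, 18), (373, 26), (374, 30), (375, 18)]
180 [(267, -14), (268, -24), (269, -18), (296, 14), (362, -14), (372, 17), (373, 27), (374, 16)]
220 [(269, -21), (270, -31), (271, -16), (298, 6), (367, 15), (368, 20), (369, 21), (370, 12)]
0.03 [[286.6, 208.4], [349.3, 208.4]]
0.06 [[284.4, 144.9], [351.5, 144.8]]
0.1 [[280.9, 44.7], [354.9, 44.6]]
```

Call:
step_arm --moves '[[[0, -2, 1], [0, 0, -0.015], 40], [[0, -4, 2], [0, 0, -0.015], 40], [[0, -4, 2], [0, 0, -0.015], 40]]'

```text
clock: 8.48
tcp_pos: [0.6217, -0.0277, 0.0691]
orientation: [0.003, 0.752, 0.66, 0.002]
wrist_force: [7.0, -0.4, 1.6]
finger_gap: 0.0401
grip_force: 4.0
```

```bash
python3 - <<'E'
from h import *
s=telemetry.get_state()
print(tool()[0],s['wrist_force'].round(2),s['ft_torque'].round(2),s['grip_force'])
E
```

```text
[ 0.6217113  -0.02768874  0.06913481] [ 7.05 -0.35  1.56] [-0.29 -1.56 -0.08] 4.04142826795578
```

7 N of push gives no motion and no yaw torque, so the handle is home on both lips. Opening and retreating.

Call:
step_arm --moves '[[[0, 6, -2], [0, 0, 0], 60], [[0, 9, -3], [0, 0, 0], 75], [[0, 9, -3], [0, 0, 0], 80], [[0, 9, -3], [0, 0, 0], 80], [[0, 9, -35], [0, 0, 0], 80], [[0, 9, -70], [0, 0, 0], 80], [[0, 9, -110], [0, 0, 0], 80], [[0, 9, -150], [0, 0, 0], 80]]'

```text
clock: 9.15
tcp_pos: [0.6258, -0.0278, 0.2181]
orientation: [-0.001, 0.752, 0.659, -0.001]
wrist_force: [1.9, -0.3, -0.5]
finger_gap: 0.0799
grip_force: 0.0
```

```bash
python3 - <<'E'
from h import *
im,P=snap('wrist','w6.png'); np.save('w6P.npy',P,allow_pickle=True); s=telemetry.get_state(); p,r=tool()
print(p,s['wrist_force'].round(2),s['joint_pos'].round(3),s['clock'])
T,PT=snap('top','top2.png')
E
```

```text
[ 0.62942405 -0.02846568  0.22789186] [ 1.86 -0.13  6.84] [-0.172  0.415  0.185  1.331 -0.     1.529] 9.2
```

View pics/w6.png

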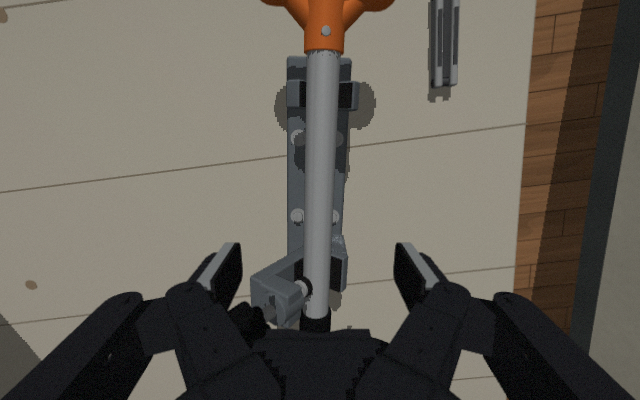

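The w6 view shows the tube lying in both seats, from (323,51) at the T-grip end to the collar at (316,312), with the T-grip past the end rest. Next I'll refine the clamp pose from the tube line and work out the knob grip.

```bash
cat > fit2.py <<'E'
from fit import *
P6=np.load('w6P.npy',allow_pickle=True).item(); im=cv2.imread('pics/w6.png')
g=cv2.GaussianBlur(cv2.cvtColor(im,cv2.COLOR_BGR2GRAY),(0,0),1).astype(float)
E=[]
for v in range(112,128,4):
    d=np.diff(g[v]); E.append((v,300+np.argmax(np.abs(d[300:316]))+.5,330+np.argmax(np.abs(d[330:346]))+.5))
for v in (60,64,70,180,190,200,220,230):
    d=np.diff(g[v]); c=323-(v-60)*.035; a=int(c-22);b=int(c+6); E.append((v,a+np.argmax(np.abs(d[a:a+18]))+.5,b+np.argmax(np.abs(d[b:b+18]))+.5))
E=np.array(E)
if __name__=='__main__': print(E[np.argsort(E[:,0])].tolist())
tubeL=[(310.5,60),(305.5,230)]
E
python3 fit2.py
```

```text
[[60.0, 307.5, 336.5], [64.0, 307.5, 337.5], [70.0, 306.5, 339.5], [112.0, 305.5, 336.5], [116.0, 305.5, 336.5], [120.0, 305.5, 336.5], [124.0, 306.5, 336.5], [180.0, 305.5, 332.5], [190.0, 305.5, 331.5], [200.0, 304.5, 331.5], [220.0, 300.5, 338.5], [230.0, 304.5, 340.5]]
```

```bash
python3 - <<'E'
from fit2 import *
L=np.array([atz(P6,(u,v),.088)[:2] for v,u,_ in E if v>60]); Rr=np.array([atz(P6,(w,v),.088)[:2] for v,_,w in E if 60<v<201])
for n,q in(('L',L),('R',Rr)):
    k=np.polyfit(q[:,1],q[:,0],1); print(n,'yaw',-np.arctan(k[0]).round(4),'x at y=-.027:',np.polyval(k,-.027).round(4),(q[:,0]-np.polyval(k,q[:,1])).round(4))
print('bare T end',atz(P6,(323,51),.088+.0).round(4))
g0=f(s.x)
# refit adding tube line
kl=np.polyfit(L[:,1],L[:,0],1)
def f2(x):
    res=[]
    for y in(-.08,0,.08):
        X=cl(x,[0,y,.088]); c,sn=np.cos(x[2]),np.sin(x[2])
        for k,off in((kl,-.0152),):
            res.append((X[0]+off-np.polyval(k,X[1]+off*0))*1000)
    return np.concatenate([f(x),np.array(res)*1.0,[(x[3]-.1045)*1000/2]])
s2=least_squares(f2,s.x,x_scale=[.01,.01,.05,.01,.01,.01,.01,.01],loss='soft_l1'); print(s2.x.round(4)); print(f2(s2.x).round(1).tolist())
# knob cap in top2
for X in (cl(s2.x,seat(-.1,0,s2.x[3])),cl(s2.x,seat(-.1,0,0)),cl(s2.x,[0,.0,.088])): print(np.round(X,4))
E
```

```text
L yaw -0.1672 x at y=-.027: 0.6117 [-0.0005 -0.0004 -0.0003  0.0007  0.0003 -0.0004  0.001   0.0013  0.0005
 -0.0033  0.0012]
R yaw -0.1708 x at y=-.027: 0.6401 [ 0.0001  0.0003  0.0005  0.0007 -0.0015  0.0006 -0.0001 -0.0006  0.    ]
bare T end [0.6465 0.097  0.088 ]
[ 0.6235 -0.0263 -0.1467  0.1019  0.0267  0.0219  0.0446 -0.0549]
[-1.7, -0.1, -0.5, 0.2, -0.0, 0.8, 1.4, 2.1, -0.7, -1.1, -1.0, 2.1, 1.3, -0.4, -0.9, -1.7, -0.4, -4.2, 0.9, -0.2, 2.1, -0.8, 1.3, -0.2, 1.5, -0.5, 1.7, 1.9, 0.5, 1.8, 1.4, 1.2, 1.9, 0.8, -1.9, -3.5, -5.2, -1.3]
[ 0.5511 -0.1167  0.1714]
[ 0.6089 -0.1252  0.088 ]
[ 0.6235 -0.0263  0.088 ]
```

```bash
python3 - <<'E'
from fit2 import *
def edge(rows,lo,hi,z):
    q=[]
    for v in rows:
        d=np.abs(np.diff(g[v,lo:hi])); q.append((lo+np.argmax(d)+.5,v))
    X=np.array([atz(P6,u,z)[:2] for u in q]); k=np.polyfit(X[:,1],X[:,0],1); r=X[:,0]-np.polyval(k,X[:,1]); ok=np.abs(r)<.0015
    k=np.polyfit(X[ok,1],X[ok,0],1); print('yaw',-np.arctan(k[0]).round(4),'x@-.027',np.polyval(k,-.027).round(4),ok.sum(),len(rows),[u[0] for u in q][::3])
edge(range(62,78,2),280,295,0.); edge(list(range(112,235,4)),280,295,0.); edge(list(range(62,78,2))+list(range(112,235,4)),280,295,0.)
edge(list(range(62,78,2))+list(range(180,230,4)),340,356,0.)
E
```

```text
yaw -0.1191 x@-.027 0.5894 8 8 [np.float64(285.5), np.float64(286.5), np.float64(286.5)]
yaw -0.1634 x@-.027 0.5837 28 31 [np.float64(286.5), np.float64(280.5), np.float64(286.5), np.float64(286.5), np.float64(286.5), np.float64(286.5), np.float64(286.5), np.float64(286.5), np.float64(286.5), np.float64(286.5), np.float64(286.5)]
yaw -0.163 x@-.027 0.5837 36 39 [np.float64(285.5), np.float64(286.5), np.float64(286.5), np.float64(286.5), np.float64(282.5), np.float64(286.5), np.float64(286.5), np.float64(286.5), np.float64(286.5), np.float64(286.5), np.float64(286.5), np.float64(286.5), np.float64(286.5)]
yaw -0.1604 x@-.027 0.6612 20 21 [np.float64(351.5), np.float64(350.5), np.float64(350.5), np.float64(344.5), np.float64(343.5), np.float64(342.5), np.float64(342.5)]
```

The bar yaw in the same picture is -0.162 and the tube's is -0.168. The bare tube's T-grip end puts shaft_mid 1 mm from its place along the clamp. So the handle is seated; next is the approach to the knob.

```bash
cat >> h.py <<'E'
CY=-.164; n=np.array([-.5736*np.cos(CY),-.5736*np.sin(CY),.8192]); jaw=np.array([.6092,-.1257,.088])
def kR(yaw,tilt=np.radians(35)):
    a=np.array([-np.sin(CY),np.cos(CY),0]) # axis: rotate -z toward +x => about -y
    return R.from_rotvec(-a*tilt)*down(yaw)
def kp(D): return jaw+D*n   # TCP at distance D from jaw seat along screw axis
E
python3 - <<'E'
from h import *
print(kR(1).apply([0,0,1]),-n)
print(delta([.50,-.10,.28],kR(2.35,.4)), kp(.16),kp(.104-.016))
E
```

```text
[ 0.56588025 -0.09364543 -0.81915204] [ 0.5659035  -0.09364928 -0.8192    ]
(array([ -87.8, -119.1,  -56. ]), array([-0.355, -0.189, -0.898])) [ 0.51865544 -0.11071612  0.219072  ] [ 0.55940049 -0.11745886  0.1600896 ]
```

Call:
step_arm --moves '[[[0, -10, -30], [0, 0, 0], 80], [[-20, -40, -50], [0, 0, -0.1], 80], [[-50, -80, -56], [-0.1, -0.05, -0.25], 80], [[-88, -119, -56], [-0.355, -0.189, -0.898], 80], [[-88, -119, -56], [-0.355, -0.189, -0.898], 80], [[-88, -119, -56], [-0.355, -0.189, -0.898], 80], [[-88, -119, -56], [-0.355, -0.189, -0.898], 80], [[-88, -119, -56], [-0.355, -0.189, -0.898], 80]]'

```text
clock: 9.92
tcp_pos: [0.4966, -0.0996, 0.2731]
orientation: [0.162, 0.439, 0.883, 0.038]
wrist_force: [0.5, 0.2, 0.4]
finger_gap: 0.0806
grip_force: 0.0
```

```bash
python3 - <<'E'
from h import *
s=telemetry.get_state(); p,r=tool(); print(p,s['joint_pos'].round(3)); 
print(delta([.50,-.10,.28],kR(3.05)))
E
```

```text
[ 0.49656419 -0.09960228  0.2731367 ] [-0.387 -0.105 -0.383  0.963  0.051  0.544]
(array([-4. ,  3.8, -5.4]), array([-0.117, -0.262, -0.819]))
```

Call:
step_arm --moves '[[[-4, 4, -5], [-0.117, -0.262, -0.819], 80], [[-4, 4, -5], [-0.117, -0.262, -0.819], 80], [[-4, 4, -5], [-0.117, -0.262, -0.819], 80], [[-4, 4, -5], [-0.117, -0.262, -0.819], 80], [[-4, 4, -5], [-0.117, -0.262, -0.819], 80], [[-4, 4, -5], [-0.117, -0.262, -0.819], 80], [[-4, 4, -5], [-0.117, -0.262, -0.819], 80], [[-4, 4, -5], [-0.117, -0.262, -0.819], 80]]'

```text
clock: 10.58
tcp_pos: [0.4993, -0.0995, 0.2779]
orientation: [0.297, 0.045, 0.953, -0.035]
wrist_force: [-0.6, -0.1, -1.2]
finger_gap: 0.0799
grip_force: 0.0
```

Call:
step_arm --moves '[[[0, 0, 0], [0, 0, -0.99], 80], [[0, 0, 0], [0, 0, -0.99], 80], [[0, 0, 0], [0, 0, -0.99], 80], [[0, 0, 0], [0, 0, -0.99], 80], [[0, 0, 0], [0, 0, -0.99], 80], [[0, 0, 0], [0, 0, -0.99], 80], [[0, 0, 0], [0, 0, -0.99], 80], [[0, 0, 0], [0, 0, -0.99], 80]]'

```text
clock: 11.25
tcp_pos: [0.5012, -0.1001, 0.2796]
orientation: [0.244, -0.413, 0.86, -0.172]
wrist_force: [-0.1, -0.2, 0.5]
finger_gap: 0.0802
grip_force: 0.0
```

Call:
step_arm --moves '[[[0, 0, 0], [0, 0, -0.99], 80], [[0, 0, 0], [0, 0, -0.99], 80], [[0, 0, 0], [0, 0, -0.99], 80], [[0, 0, 0], [0, 0, -0.99], 80], [[0, 0, 0], [0, 0, -0.99], 80], [[0, 0, 0], [0, 0, -0.99], 80], [[0, 0, 0], [0, 0, -0.99], 80], [[0, 0, 0], [0, 0, -0.99], 80]]'

```text
clock: 11.92
tcp_pos: [0.5012, -0.1001, 0.2796]
orientation: [-0.133, 0.772, -0.561, 0.268]
wrist_force: [0.5, -0.4, 0.3]
finger_gap: 0.0802
grip_force: 0.0
```

```bash
python3 - <<'E'
from h import *
s=telemetry.get_state(); p,r=tool(); print(p,s['joint_pos'].round(3),r.apply([0,0,1]),n); 
im,P=snap('wrist','w7.png'); np.save('w7P.npy',P,allow_pickle=True)
best=min(np.arange(0,6.3,.005),key=lambda y:(r.inv()*kR(y)).magnitude()); print(best,(r.inv()*kR(best)).magnitude())
print(delta(kp(.155),kR(best-.5)))
print('cap pred',proj(P,[kp(.115),kp(.120),kp(.104)]))
E
```

```text
[ 0.50119178 -0.10009314  0.27958232] [-0.45  -0.297 -0.641  0.638  0.159 -2.286] [ 0.56240267 -0.0951282  -0.82137315] [-0.5659035   0.09364928  0.8192    ]
5.025 0.004872889606909351
(array([-2.1, 20.3, 65.5]), array([ 0.004, -0.001,  0.507]))
cap pred [[338.93988422 197.81730469]
 [339.37170421 199.36886993]
 [338.04424065 194.59892688]]
```

```bash
python3 - <<'E'
from h import *
P=np.load('w7P.npy',allow_pickle=True).item(); im=cv2.imread('pics/w7.png'); g=cv2.cvtColor(im,cv2.COLOR_BGR2GRAY)
sub=g[130:270,260:420]
nn,lab,st,ce=cv2.connectedComponentsWithStats((sub<45).astype(np.uint8))
for i in range(1,nn):
    if st[i,4]>150: print('dark',st[i]+[260,130,0,0,0],ce[i]+[260,130])
c=cv2.HoughCircles(cv2.resize(sub,None,fx=3,fy=3),cv2.HOUGH_GRADIENT,1,20,param1=80,param2=14,minRadius=8,maxRadius=40)
if c is not None: print((c[0]/3+[260,130,0]).round(1)[:6])
print(delta(kp(.155),kR(5.025+.5)))
s2=cv2.resize(sub,(53,47),interpolation=cv2.INTER_AREA)
for r in s2[::1]: print(''.join(' .:-=+*#%@'[min(9,int(v)//18)] for v in r))
E
```

```text
dark [336 130  36  20 457] [353.56236324 137.1487965 ]
dark [311 151  18  28 154] [319.72077922 164.93506494]
dark [ 317  161   53   57 1433] [339.93300768 190.65736218]
dark [394 243  25  27 411] [403.20437956 259.03892944]
[[338.5 198.5   6.9]
 [352.2 212.8   5.3]
 [375.5 176.5   9. ]
 [317.5 171.2   8.6]
 [331.5 177.2  12.8]
 [405.2 250.8   9.3]]
(array([-2.1, 20.3, 65.5]), array([ 0.004,  0.001, -0.493]))
%%%%%%%%%%%%%%%%%%%%%%%%%#. . ...   .================
%%%%%%%%%%%%%%%%%%%%%%%%%=    ..    ---==============
%%%%%%%%%%%%%%%%%%%%%%%%%-  ...    .=====--=========#
%%%%%%%%%%%%%%%%%%%%%%%%%*=. ..    -========--===+*%%
%%%%%%%%%%%%%%%%%%%%%%%%%###=.    :=============+#%%%
%%%%%%%%%%%%%%%%%%%%%%%%#####*.   ============+#%%###
%%%%%%%%%%%%%%%%%%%%%+#%#####*=-.-===========*#%%%%%%
%%%%%%%%%%%%%%%%%%%%*::*####*=--===========*%%%%%%%%%
%%%%%%%%%%%%%%%%%%%#-.:*####+=-::-========*%%%%%%%%%%
%%%%%%%%%%%%%%%%%%%+:.+####*+=-::::-======%%%%%%%%%%%
%%%%%%%%%%%%%%%%%%#-.:###*===-::::::-=====+*#%%%%%%%%
%%%%%%%%%%%%%%%%%%+..+*-====--::::::::-=====#%%%%%%%%
%%%%%%%%%%%%%%%%%#-.:*=--:---.:::::::--
[... 1150 characters left out ...]
%%%%%%%%#####*+=::::::=======-%%%%%%%%%%%%%%%%%%%%%%
%%%%%%%%%#####*+-:::::-======-+%%%%%%%%%%%%%%%%%%%%%%
%%%%%%%%#####*+=:::::::-=====-%%%%%%%%%%%%%%%%%%%%%%%
%%%%%%%%##%##*+-::::::::====-*%%%%%%%%%%%%%%%#####%%%
%%%%%%%#####*+=-::::::::-====%%%%%%%%%%%%%%%%:.:--+%%
%%%%%%###%##*+--::::::::-==-#%%%%%%%%%%%%%%%#...---#%
%%%%%%*#%##*+=--::::::::==-+%%%%%%%%%%%%%%%%*...:---%
%%%%%%##%##*+-:::::::::-==-%%%%%%%%%%%%%%%%%+....:---
%%%%%##%##*+=:::::::-::==-*#%%%%%%%%%%%%%%%%+.....---
%%%%###%##*=-::::::----===%%##%%%%%%%%%%%%%%+.... :--
%##-*#%##*+-:::::::--=+=-#%%%%##%%%%%%%%%%%%=..... --
%-:=##%##*=:::::::-==++-+%%%%%%%#%%%%%%%%%%%-.......-
*:.*#%%#*+-:::::::=+**=-#%%%%%%%%%#%%%%%%%%%-...... :
```

The knob cap is at (338.5,198.5), and the prediction was (339,198), so the axis is good to under 1 mm.

Call:
step_arm --moves '[[[-2, 20, 20], [0, 0, -0.49], 80], [[-2, 20, 40], [0, 0, -0.49], 80], [[-2, 20, 65], [0, 0, -0.49], 80], [[-2, 20, 65], [0, 0, -0.49], 80], [[-2, 20, 65], [0, 0, -0.49], 80], [[-2, 20, 65], [0, 0, -0.49], 80]]'

```text
clock: 12.47
tcp_pos: [0.5217, -0.1111, 0.2157]
orientation: [-0.066, 0.883, -0.361, 0.292]
wrist_force: [0.3, -0.7, 0.5]
finger_gap: 0.08
grip_force: 0.0
```

```bash
python3 - <<'E'
from h import *
from scipy.optimize import minimize_scalar as ms
W3=np.load('w3P.npy',allow_pickle=True).item(); T=imaging.camera_params('top')
for P,uv in((W3,(397.6,224.4)),(T,(361.2,218.7))):
    m=ms(lambda D:np.linalg.norm(proj(P,kp(D))[0]-uv),bounds=(.09,.14),method='bounded'); print('cap D',m.x.round(4),m.fun.round(2))
s=telemetry.get_state(); p,r=tool(); print(p,s['joint_pos'].round(3))
for D in (.155,.088,.09): print(delta(kp(D),kR(5.525)))
im,P=snap('wrist','w8.png'); print(proj(P,[kp(.115),kp(.12),kp(.104)]).round(1).tolist())
g=cv2.cvtColor(im,cv2.COLOR_RGB2GRAY); u,v=proj(P,kp(.117))[0].astype(int); sub=g[v-60:v+60,u-70:u+70]
c=cv2.HoughCircles(cv2.resize(sub,None,fx=3,fy=3),cv2.HOUGH_GRADIENT,1,20,param1=80,param2=14,minRadius=12,maxRadius=50)
if c is not None: print((c[0]/3+[u-70,v-60,0]).round(1)[:5])
s2=cv2.resize(sub,(47,40),interpolation=cv2.INTER_AREA); print(u,v)
for r in s2: print(''.join(' .:-=+*#%@'[min(9,int(x)//18)] for x in r))
E
```

```text
cap D 0.1145 1.42
cap D 0.1145 0.68
[ 0.52168312 -0.11105746  0.21571323] [-0.453 -0.204 -0.741  0.445  0.162 -2.77 ]
(array([-0.4,  0.5,  0.5]), array([ 0.003,  0.002, -0.017]))
(array([-0.3,  0.2, 67.5]), array([ 0.003,  0.002, -0.017]))
(array([-0.3,  0.2, 65.5]), array([ 0.003,  0.002, -0.017]))
[[318.3, 221.6], [318.3, 224.3], [318.2, 216.1]]
[[317.2 221.5   8.9]
 [359.5 208.2  12.3]
 [322.2 177.5   5.3]
 [303.8 176.2  10.7]
 [311.8 238.5   7.7]]
318 222
%%%%%%%%%%%%%%%%%%#=:...-*####%%##*.      .-===
%%%%%%%%%%%%%%%%%*=....=*###%%%###+:     :=====
%%%%%%%%%%%%%%%#=-...:+####%%###+==-.  .-======
%%%%%%%%%%%%%%#=:...=*##*+#%###+===--.:========
%%%%%%%%%%%%%%#:..:+###+-:=======--============
%%%%%%%%%%%%%%%+.-*#*=--=-:-===---:-===========
%%%%%%%%%%%%%%%%*##+-:-===-:-=--::::-==========
%%%%%%%%%%%%%%#*##+---==-::::-:::::::==========
%%%%%%%%%%%%%####+=====:   ::. ::::::-=========
%%%%%%%%%%%#*###=:..-=-    .::..::::::-======++
%%%%%%%%%%#*###+:           :::::::::::=====%%%
%%%%%%%%%*###%#+:           ::::::::-::-===+%%%
%%%%%%%#*####%#+.      .    ...:::-====--===+%%
%%%%%%*###%%
[... 583 characters left out ...]
 ..   .    =%%%%%%%%%%%%%%%%
+=-::::::::-=======.   .--+-:+%%%%%%%%%%%%%%%%%
=:::::::::-========-. .:=#%%%%%%%%%%%%%%%%%%%%%
-:::::::::-==========--#%%%%%%%%%%%%%%%%%%%%%%%
::::::::::-=========-=%%%%%%%%%%%%%%%%%%%%%%%%%
::::::::::-=======--#%%%%%%%%%%%%%%%%%%%%%%%%%%
::::::::::-+=====-+%%%%%%%%%%%%%%%%%%%%%%%%%%%%
::::::::::=====-=#%%%%%%%%%%%%%%%%%%%%%%%%%%%%%
:::-:::::-====-*%%%%%%%%%%%%%%%%%%%%%%%%%%%%%%%
:----::--===-=#%%%%%%%%%%%%%%%%%%%%%%%%%%%%%%%%
:-----====--*%%%%%%%%%%%%%%%%%%%%%%%%%%%%%%%%%%
==--=====-=*%%%%%%%%%%%%%%%%%%%%%%%%%%%%%%%%%%%
=**+*==-=*%##%%%%%%%%%%%%%%%%%%%%%%%%%%%%%%%%%%
++**==-+%%%%#%%%%%%%%%%%%%%%%%%%%%%%%%%%%%%%%%%
====--*%%%%%%#%%%%%%%%%%%%%%%%%%%%%%%%%%%%%%%%%
```

Cap seen at (317,221.5): mid-knob D ≈ 0.102 m, so the pad is about 5 mm short. I'll find the lobe phase so the pads sit on two lobes each.

```bash
python3 - <<'E'
from h import *
im,P=snap('wrist','w9.png'); g=cv2.cvtColor(im,cv2.COLOR_RGB2GRAY).astype(np.float32); p,r=tool()
c=kp(.115)+r.apply([0,-.001*.8,0])
for rad in (.017,.0185,.020):
    a=np.radians(np.arange(0,360,5)); X=np.array([c+r.apply([rad*np.cos(t),rad*np.sin(t),0]) for t in a]); uv=proj(P,X).astype(np.float32)
    v=cv2.remap(g,uv[:,:1],uv[:,1:],cv2.INTER_LINEAR)[:,0]; dark=(v<36)
    z=(np.minimum(v,80)*np.exp(6j*a)).sum(); print(rad,''.join('#' if k else '.' for k in dark),'brightest (valley) phase deg mod60:',(np.degrees(np.angle(z))/6%60).round(1),abs(z).round())
print(delta(kp(.155),kR(5.525)),telemetry.get_state()['joint_pos'][5])
E
```

```text
0.017 ###################....#######......########.....####################### brightest (valley) phase deg mod60: 44.5 518.0
0.0185 ##################.......#####........####.......####################### brightest (valley) phase deg mod60: 46.5 576.0
0.02 #################..................................####........######### brightest (valley) phase deg mod60: 49.4 254.0
(array([-1.3,  0.9,  1.2]), array([ 0.002, -0.   , -0.015])) -2.771721479006867
```

Call:
step_arm --moves '[[[-1, 0, 1], [0, 0, 0.12], 80], [[-1, 0, 1], [0, 0, 0.24], 80], [[-1, 0, 20], [0, 0, 0.25], 80], [[-1, 0, 40], [0, 0, 0.25], 80], [[-1, 0, 58], [0, 0, 0.25], 80], [[-1, 0, 68], [0, 0, 0.25], 80], [[-1, 0, 73], [0, 0, 0.25], 80], [[-1, 0, 73], [0, 0, 0.25], 80]]'

```text
clock: 13.23
tcp_pos: [0.5625, -0.1175, 0.1555]
orientation: [-0.101, 0.832, -0.466, 0.282]
wrist_force: [-0.2, 0.4, 0.2]
finger_gap: 0.0798
grip_force: 0.0
```

Call:
step_arm --moves '[[[0, 0, 0], [0, 0, 0], 70], [[0, 0, 0], [0, 0, 0], 60]]'

```text
clock: 13.4
tcp_pos: [0.5627, -0.1177, 0.1571]
orientation: [-0.101, 0.832, -0.466, 0.283]
wrist_force: [0.5, -0.5, 0.2]
finger_gap: 0.0603
grip_force: 0.0
```

```bash
python3 - <<'E'
from h import *
s=telemetry.get_state(); p,r=tool(); print(p,s['joint_pos'].round(3),s['wrist_force'].round(2),s['ft_torque'].round(3),s['finger_gap'])
print(r.inv().apply(kp(.083)-p)*1000, r.inv().apply(-n))
E
```

```text
[ 0.5627269  -0.11766235  0.1570529 ] [-0.422 -0.05  -0.78   0.245  0.145 -2.5  ] [ 0.47 -0.55  0.18] [ 0.13   0.509 -0.025] 0.060348923314835996
[-0.3815362   0.9584556   0.61228945] [-0.00154124 -0.00159669  1.00005034]
```

Call:
step_arm --moves '[[[0, 0, 0], [0, 0, 0], 50], [[0, 0, 0], [0, 0, 0], 40], [[0, 0, 0], [0, 0, 0], 32], [[0, 0, 0], [0, 0, 0], 25], [[0, 0, 0], [0, 0, 0], 25], [[0, 0, 0], [0, 0, 0], 25]]' --grip_force 40

```text
clock: 13.9
tcp_pos: [0.5625, -0.1177, 0.1571]
orientation: [-0.101, 0.833, -0.465, 0.283]
wrist_force: [-5.4, 1.4, 5.4]
finger_gap: 0.041
grip_force: 39.3
```

```bash
cat > st.py <<'E'
from h import *
s=telemetry.get_state(); p,r=tool()
print('J6',s['joint_pos'][5].round(3),'gap',s['finger_gap'].round(4),'grip',s['grip_force'].round(1),'F tool',r.inv().apply(s['wrist_force']).round(2),'T tool',r.inv().apply(s['ft_torque']).round(3),'D',((p-jaw)@n).round(4),'lat',r.inv().apply(p-kp((p-jaw)@n)).round(4), s['clock'])
E
python3 st.py
```

```text
Traceback (most recent call last):
  File "st.py", line 3, in <module>
    print('J6',s['joint_pos'][5].round(3),'gap',s['finger_gap'].round(4),'grip',s['grip_force'].round(1),'F tool',r.inv().apply(s['wrist_force']).round(2),'T tool',r.inv().apply(s['ft_torque']).round(3),'D',((p-jaw)@n).round(4),'lat',r.inv().apply(p-kp((p-jaw)@n)).round(4), s['clock'])
                                                ^^^^^^^^^^^^^^^^^^^^^
AttributeError: 'float' object has no attribute 'round'
```

Call:
step_arm --moves '[[[0, 0, 0.2], [0, 0, 0.11], 25], [[0, 0, 0.4], [0, 0, 0.22], 25], [[0, 0, 0.6], [0, 0, 0.33], 25], [[0, 0, 0.9], [0, 0, 0.45], 25], [[0, 0, 1.1], [0, 0, 0.57], 25], [[0, 0, 1.3], [0, 0, 0.69], 25], [[0, 0, 1.5], [0, 0, 0.8], 25], [[0, 0, 1.7], [0, 0, 0.9], 25]]'

```text
clock: 14.57
tcp_pos: [0.5639, -0.1177, 0.156]
orientation: [0.215, -0.545, 0.782, -0.211]
wrist_force: [-2.5, 1.1, 5.7]
finger_gap: 0.0408
grip_force: 39.6
```

```bash
sed -i 's/^s=tel.*/s=telemetry.get_state(); p,r=tool(); s={k:np.array(v) for k,v in s.items()}/' st.py; python3 st.py; python3 - <<'E'
from h import *
im,P=snap('wrist','w10.png'); g=cv2.cvtColor(im,cv2.COLOR_RGB2GRAY)
u,v=proj(P,kp(.113))[0].astype(int); print(u,v)
E
```

```text
J6 -1.595 gap 0.0408 grip 39.6 F tool [-0.82 -0.96 -6.14] T tool [-0.837 -0.037 -0.04 ] D 0.082 lat [-0.0007 -0.0012  0.    ] 14.5667
318 277
```

Call:
step_arm --moves '[[[0, 0, 0.2], [0, 0, 0.11], 25], [[0, 0, 0.4], [0, 0, 0.22], 25], [[0, 0, 0.6], [0, 0, 0.33], 25], [[0, 0, 0.9], [0, 0, 0.45], 25], [[0, 0, 1.1], [0, 0, 0.57], 25], [[0, 0, 1.3], [0, 0, 0.69], 25], [[0, 0, 1.5], [0, 0, 0.8], 25], [[0, 0, 1.7], [0, 0, 0.9], 25]]'

```text
clock: 15.28
tcp_pos: [0.5654, -0.1182, 0.155]
orientation: [0.286, -0.151, 0.941, -0.097]
wrist_force: [-1.4, -1.4, 4.0]
finger_gap: 0.0408
grip_force: 39.8
```

```bash
python3 st.py; python3 - <<'E'
from h import *
im,P=snap('wrist','w11.png'); g=cv2.cvtColor(im,cv2.COLOR_RGB2GRAY)
a=cv2.imread('pics/w10.png',0)
for q in (a,g):
    s2=cv2.resize(q[225:325,250:390],(56,34),interpolation=cv2.INTER_AREA)
    for r in s2: print(''.join(' .:-=+*#%@'[min(9,int(x)//14)] for x in r))
E
```

```text
J6 -0.694 gap 0.0408 grip 39.8 F tool [-0.45 -2.06 -3.98] T tool [-0.598  0.327 -0.097] D 0.0804 lat [-0.0019 -0.0007  0.    ] 15.2833
@@@@@@@@@@@@@@@@@=*****:        -=**=-**********++*#@@@@
@@@@@@@@@@@@@@@@#-=+*+=.        -***+-+*********+=**#%@@
@@@@@@@@@@@@@@%.    :           .-+=-:-+********+=******
@@@@@@@###*+@%                    .    .=*=-++++*=+*****
@@@@@@#===. @-           .....           =..-===*=******
@@@@@@===-  *.          ....... .        :. :===+++*****
@@@***===:  :          ..........           .====--=****
@+..:====. .           ..........            -===-..:=**
=...-===:..            .........           . .====....+*
...:====...  ...... ..............            -===-...:*
...-===-.     .....................  ....    .:====:...=
..:====:.     ............................. ...====-....
..-====.. .  ............... ..................-====....
..====:... .....................................====-...
.:=+++. .. .............=+##*-:.................+++=-...
...-++.... . .:.......:#@@@@@@#-...............:++=.....
....-+:.. .   .......:%@@@@@@@@@:..............:**...
[... 2210 characters left out ...]
..#%............
.....:::::-...........:+@@@@@%=.........::+@............
......:-::#:......:......---::.........:::*@-...........
......:-::@#:...........................:-@@*...........
......:::+@@@*-:-+%=:.............:.....:%@@%...........
.......-:#@@@@@@@@@@@-.........-+%@*=-=*@@@@@:..........
......:--@@@@@@@@@@@@*.......::@@@@@@@@@@@@@@=:-........
.......:=@@@@@@@@@@@@@.......:+@@@@@@@@@@@@@@#-:........
.......=#@@@@@@@@@@@@@*......-@@@@@@@@@@@@@@@@+:........
.......%@@@@@@@@@@@@@@@@+-:-*@@@@@@@@@@@@@@@@@@=........
.......#@@@@@@@@@@@@@@@@@@@@@@@@@@@@@@@@@@@@@@@:........
.......+@@@@@@@@@@@@@@@@@@@@@@@@@@@@@@@@@@@@@@@:........
.......=@@@@@@@@@@@@@@@@@@@@@@@@@@@@@@@@@@@@@@#.........
```

The knob turns with the gripper: the lobe pattern is unchanged in the tool frame. 1.8 rad done.

Call:
step_arm --moves '[[[0, 0, 0.2], [0, 0, 0.11], 25], [[0, 0, 0.4], [0, 0, 0.22], 25], [[0, 0, 0.6], [0, 0, 0.33], 25], [[0, 0, 0.9], [0, 0, 0.45], 25], [[0, 0, 1.1], [0, 0, 0.57], 25], [[0, 0, 1.3], [0, 0, 0.69], 25]]'

```text
clock: 15.83
tcp_pos: [0.5662, -0.1188, 0.154]
orientation: [0.302, 0.176, 0.937, 0.005]
wrist_force: [-2.3, -3.4, 4.0]
finger_gap: 0.0411
grip_force: 39.9
```

```bash
python3 st.py
```

```text
J6 -0.005 gap 0.0411 grip 39.9 F tool [-1.63 -3.52 -4.29] T tool [-0.059  0.193 -0.074] D 0.079 lat [-0.0021  0.0002  0.    ] 15.8333
```

Call:
step_arm --moves '[[[0, 0, 0.2], [0, 0, 0.11], 25], [[0, 0, 0.4], [0, 0, 0.22], 25], [[0, 0, 0.6], [0, 0, 0.33], 25], [[0, 0, 0.8], [0, 0, 0.41], 25]]'

```text
clock: 16.17
tcp_pos: [0.5666, -0.1192, 0.1533]
orientation: [0.294, 0.363, 0.882, 0.066]
wrist_force: [-3.2, -3.0, 4.9]
finger_gap: 0.0409
grip_force: 39.9
```

```bash
python3 st.py
```

```text
J6 0.404 gap 0.0409 grip 39.9 F tool [-2.52 -2.51 -5.51] T tool [ 0.23   0.01  -0.087] D 0.0782 lat [-0.0021  0.0007  0.    ] 16.1667
```

Call:
step_arm --moves '[[[0, 0, 0.2], [0, 0, 0.11], 25], [[0, 0, 0.4], [0, 0, 0.22], 25], [[0, 0, 0.6], [0, 0, 0.33], 25], [[0, 0, 0.8], [0, 0, 0.4], 25]]'

```text
clock: 16.5
tcp_pos: [0.5668, -0.1196, 0.1526]
orientation: [0.275, 0.531, 0.792, 0.122]
wrist_force: [-5.1, -3.2, 5.6]
finger_gap: 0.0411
grip_force: 40.1
```

```bash
python3 st.py
```

```text
J6 0.804 gap 0.0411 grip 40.1 F tool [-3.2  -2.52 -7.1 ] T tool [ 0.43  -0.284 -0.033] D 0.0775 lat [-0.0018  0.0012  0.    ] 16.5
```

Call:
step_arm --moves '[[[0, 0, 0.2], [0, 0, 0.11], 25], [[0, 0, 0.4], [0, 0, 0.22], 25], [[0, 0, 0.6], [0, 0, 0.33], 25], [[0, 0, 0.8], [0, 0, 0.4], 25]]'

```text
clock: 16.83
tcp_pos: [0.5669, -0.1198, 0.1517]
orientation: [0.246, 0.678, 0.671, 0.174]
wrist_force: [-6.8, -3.5, 6.4]
finger_gap: 0.041
grip_force: 40.2
```

```bash
python3 st.py
```

```text
J6 1.204 gap 0.041 grip 40.2 F tool [-4.39 -2.03 -8.68] T tool [ 0.537 -0.595 -0.116] D 0.0767 lat [-0.0013  0.0014  0.    ] 16.8333
```

Total turned so far is 3.70 rad (7.1 mm). The torque reading is too noisy to show touching, so I'll measure the cap's depth again from the camera.

```bash
python3 st.py; cat > cap.py <<'E'
from h import *
from scipy.optimize import minimize_scalar as ms
def blob(name,P,im,D0):
    g=cv2.cvtColor(im,cv2.COLOR_RGB2GRAY); u,v=proj(P,kp(D0))[0].astype(int); sub=g[v-30:v+30,u-30:u+30]
    nn,lab,st,ce=cv2.connectedComponentsWithStats((sub>75).astype(np.uint8)); 
    i=min(range(1,nn),key=lambda k:np.linalg.norm(ce[k]-30)+ (1e3 if not 60<st[k,4]<900 else 0)); uv=ce[i]+[u-30,v-30]
    m=ms(lambda D:np.linalg.norm(proj(P,kp(D))[0]-uv),bounds=(.08,.14),method='bounded'); print(name,'area',st[i,4],'uv',uv.round(1),'cap D',m.x.round(4),'res px',m.fun.round(2))
E
python3 - <<'E'
from cap import *
im,P=snap('wrist','w12.png'); blob('now',P,im,.108)
p,r=tool(); M=np.array(P['pose']); im=cv2.imread('pics/w12.png')
uv=None
# depth in tool frame via ray-vs-tool-axis plane (closest approach)
g=cv2.cvtColor(im,cv2.COLOR_BGR2GRAY); nn,lab,st,ce=cv2.connectedComponentsWithStats((g[255:305,290:345]>75).astype(np.uint8)); print(st[1:,4],(ce[1:]+[290,255]).round(1))
E
```

```text
J6 1.204 gap 0.041 grip 40.2 F tool [-4.39 -2.03 -8.68] T tool [ 0.537 -0.595 -0.116] D 0.0767 lat [-0.0013  0.0014  0.    ] 16.8333
now area 610 uv [317.2 280. ] cap D 0.108 res px 1.73
[610  49  29] [[317.2 280. ]
 [295.8 302.5]
 [336.3 303.4]]
```

```bash
python3 - <<'E'
from h import *
p,r=tool(); y=np.array([-np.sin(CY),np.cos(CY),0]); d=np.cross(y,n); x=r.apply([1,0,0])
phi=np.degrees(np.arctan2(x@y,x@d)); print('lobe phase about n from d',phi,phi%60)
tot=3.704
for ph0 in(0,30):
    for k in range(-2,12):
        q=np.radians(ph0-phi%60+60*k); D=.097+(2*np.pi-(q-tot))*.012/(2*np.pi)
        if .1005<D<.1085: print(ph0,'q now',round(q,2),'q start',round(q-tot,2),'D start',round(D,4),'to 7.85:',round(7.854-q,2))
E
```

```text
lobe phase about n from d 98.73860409041494 38.73860409041494
0 q now 4.56 q start 0.86 D start 0.1074 to 7.85: 3.29
0 q now 5.61 q start 1.9 D start 0.1054 to 7.85: 2.25
0 q now 6.65 q start 2.95 D start 0.1034 to 7.85: 1.2
0 q now 7.7 q start 4.0 D start 0.1014 to 7.85: 0.15
30 q now 4.04 q start 0.33 D start 0.1084 to 7.85: 3.82
30 q now 5.08 q start 1.38 D start 0.1064 to 7.85: 2.77
30 q now 6.13 q start 2.43 D start 0.1044 to 7.85: 1.72
30 q now 7.18 q start 3.47 D start 0.1024 to 7.85: 0.68
```

Call:
step_arm --moves '[[[0, 0, 0.2], [0, 0, 0.12], 25], [[0, 0, 0.45], [0, 0, 0.24], 25], [[0, 0, 0.7], [0, 0, 0.36], 25], [[0, 0, 0.9], [0, 0, 0.48], 25], [[0, 0, 1.1], [0, 0, 0.6], 25], [[0, 0, 1.35], [0, 0, 0.72], 25], [[0, 0, 1.6], [0, 0, 0.84], 25], [[0, 0, 1.8], [0, 0, 0.95], 25]]'

```text
clock: 17.55
tcp_pos: [0.5673, -0.1196, 0.1499]
orientation: [0.138, 0.91, 0.286, 0.267]
wrist_force: [-9.2, -3.1, 8.7]
finger_gap: 0.0406
grip_force: 40.4
```

```bash
python3 st.py; python3 - <<'E'
from cap import *
im,P=snap('wrist','w13.png'); blob('now',P,im,.106)
E
python3 st.py
```

```text
J6 2.156 gap 0.0406 grip 40.4 F tool [ -4.7    1.83 -12.02] T tool [ 0.166 -0.999 -0.158] D 0.0749 lat [0.     0.0011 0.    ] 17.55
now area 614 uv [317.8 279.9] cap D 0.1055 res px 0.43
J6 2.161 gap 0.0414 grip 40.4 F tool [ -3.83   1.82 -10.19] T tool [ 0.225 -0.975  0.061] D 0.0749 lat [0.     0.0011 0.    ] 17.6
```

Call:
step_arm --moves '[[[0, 0, 0], [0, 0, 0], 45], [[0, 0, 0], [0, 0, 0], 60], [[0, 0, 0], [0, 0, 0], 80], [[0, 0, 0], [0, 0, 0], 80], [[0, 0, -15], [0, 0, 0], 80], [[0, 0, -40], [0, 0, 0], 80], [[0, 0, -75], [0, 0, 0], 80], [[0, 0, -100], [0, 0, 0], 80]]'

```text
clock: 18.27
tcp_pos: [0.5101, -0.1083, 0.2316]
orientation: [0.137, 0.909, 0.289, 0.267]
wrist_force: [1.7, -0.7, 0.5]
finger_gap: 0.08
grip_force: 0.0
```

```bash
python3 st.py; python3 - <<'E'
from cap import *
T,PT=snap('top','top3.png'); 
im,P=snap('wrist','w14.png'); blob('now',P,im,.106)
# orientation options: hover TCP over clamp looking along tube from +y: tool z tilted toward -y
y=np.array([-np.sin(CY),np.cos(CY),0]); x=np.array([np.cos(CY),np.sin(CY),0])
Rm=R.from_rotvec(x*-.6)*down(np.pi/2+CY); print(Rm.apply([0,0,1]),delta([.60,.04,.28],Rm))
E
```

```text
J6 2.116 gap 0.08 grip 0.0 F tool [0.93 1.48 0.61] T tool [ 0.262 -0.318  0.001] D 0.1754 lat [ 0.0007 -0.0008  0.    ] 18.2667
now area 195 uv [316.7 210.3] cap D 0.1046 res px 0.44
[-0.09218682 -0.55706617 -0.82533561] (array([168.5, -60.6,  -0.9]), array([ 0.341, -0.792, -0.928]))
```

```bash
python3 - <<'E'
import cv2,numpy as np
for f in('top2','top3'):
    h=cv2.cvtColor(cv2.imread(f'pics/{f}.png'),cv2.COLOR_BGR2HSV); m=cv2.inRange(h,(3,150,90),(18,255,255))[100:280,200:420]
    v,u=np.nonzero(m); print(f,len(u),u.mean()+200,v.mean()+100)
a,b=[cv2.imread(f'pics/{f}.png').astype(int) for f in('top0','top3')]
for n,(u,v,w) in dict(mt=(296,154,22),crampon=(200,222,38),jar=(436,237,18)).items(): print(n,np.abs(a-b)[v-w:v+w,u-w:u+w].mean().round(2))
E
```

```text
top2 286 283.5944055944056 188.82867132867133
top3 278 283.4784172661871 188.70143884892087
mt 1.89
crampon 1.04
jar 17.83
```

```bash
python3 - <<'E'
from h import *
im,P=snap('scene','s3.png'); b=im[...,::-1]; a=cv2.imread('pics/scene0.png')
t=cv2.cvtColor(a,6)[138:178,224:260]; g=cv2.cvtColor(np.ascontiguousarray(b),6)[118:198,204:280]
r=cv2.matchTemplate(g,t,cv2.TM_CCOEFF_NORMED); print(cv2.minMaxLoc(r)[1],cv2.minMaxLoc(r)[3],'expect (20,20)')
E
python3 st.py
```

```text
0.6784279942512512 (19, 20) expect (20,20)
J6 2.117 gap 0.0797 grip 0.0 F tool [-0.6  -0.27  0.48] T tool [ 0.345 -0.357  0.013] D 0.1756 lat [0.0019 0.0014 0.    ] 18.4167
```

The jar matches in place; the difference in the top view is shadow or the arm in the way. Everything is at rest, so I'm handing in.

```bash
python3 -c "
from workcell import env; print(env.hand_in())"
```

```text
the job is handed in; nothing more can be done
None
```

The job is handed in, with no verdict returned: the handle lies home in the jaw and end rest, and I turned the knob 4.66 rad, about a quarter to a third of a turn past touching; that is judged from camera depth, as torque was too noisy to show the touch.

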